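# Level the wet lacquer: hold the flute rocker at the index mark

## Task

The freshly lacquered flute on the rocker must be held at the tilt where the rocker's pointer stands at the brass index hand, so that the lacquer runs even. Working only through the springy bamboo lath with its horn grip, swing the rocker off its rest, keep the pointer on the index steadily for 5 s without letting the rocker fall over to its far stop, then lay it gently back on the rest it started from, without a slam, and let go. Do not touch the beam or its flute, do not shift the index hand, and leave everything else on the bench where it is.

Things in the scene. Friction and masses are not known exactly. Their poses are not given: they have to be found in the camera images.
- trestle: Fixed beech trestle of the flute rocker; place and yaw vary. Origin on the bench under the pivot. Local axes at yaw 0: x away from the robot, y to its left. Base 260 x 160 x 18 mm; two posts 162 mm high at local x = -75 and +75 mm carry the shaft; stop posts 80 mm high at local y = -200 and +200 mm; degree board up to 300 mm high at local x = +46 mm.
- pivot (a point): Middle of the level steel pivot shaft, which runs along local x 150 mm above the trestle's origin. Frame as trestle.
- cradle (a joint): Tilt of the rocker (beam, flute, weights, pointer) about the shaft, rad: 0 = beam level, positive = the local +y end (side of the horn grip) up. Stops at -0.24 and +0.24; it starts lying on the +0.24 stop (its rest). Top-heavy: it balances, unstably, within 0.03 rad of level, and falls to a side even while the lath is held still. Friction 0.001 N m, damping 0.006 N m s.
- lath (a joint): Flex of the bamboo lath relative to the beam, rad: 0 = parallel to the beam, positive = horn grip raised. It acts as a stiff arm on a torsion spring about the shaft: nominal 0.17 N m/rad, damping 0.010 N m s, limits -0.9 and 0.9. Flex f puts a torque of +0.17 f on the rocker; the lath's own tilt is cradle + lath. Balanced about the shaft, 0.07 kg.
- grip (a point): Centre of the dark horn grip, a disc 32 mm in diameter, 30 mm long along local x: fingers closing along local x take its flat ends, and it may swivel between them. 160 mm from the shaft axis, at local x = -140 mm, +y end of the lath; moves on an arc; 188 mm above the bench at the start. Lath strip 18 mm wide, 4 mm thick, ends 25 mm past it. The -y end has a copper counterweight.
- pointer_tip (a point): Tip of the steel pointer of the rocker, 160 mm from the shaft axis, straight up when the beam is level (local x = +62 mm); leans to local -y as the cradle value grows.
- index (a joint): Tilt of the brass index hand about the shaft axis, rad, same zero and sense as cradle: the pointer stands at the index when cradle = index. Held by friction; not to be moved.
- index_tip (a point): Tip of the brass index hand (small disc), 160 mm from the shaft axis at local x = +88 mm.
- copper_ring: Copper joint ring, 42 mm diameter, 16 mm high, lying on the bench in front of the rocker; origin at its underside. Bystander.
- horn_insert: Buffalo-horn mouthpiece insert, 28 mm wide, 34 mm high, standing on the bench in front of the rocker. Bystander.
- jar: Green-glazed lacquer jar, 64 mm diameter, 75 mm high, on the bench to the left of the rocker. Bystander.
- beam (a point): Beam with flute, part of the rocker; not to be touched. Origin on the shaft, y along the beam: 50 x 500 x 18 mm, flute 38 mm thick on top, 120 mm wide end pieces with brass weights at y = -235 and +235 mm. Nominal mass 2.15 kg, centre of mass 16 mm above the shaft, inertia about the shaft 0.10 kg m2, gravity torque 0.33 N m per rad of tilt; all vary together by -20 to +25 %.

How it is judged:
By the outcome, as a careful person would: the job done as asked, in the order asked, and still so for the second after the job is handed in, with the robot touching nothing.
It also fails if it takes over 72 s, if anything falls off the work surface, if the arm or the gripper's body presses on something with over 40 N, if the wrist force passes 120 N, or if a joint passes its speed limit or range.

## Robot

A 6-joint arm with a two-finger parallel gripper is mounted at the origin on the work surface. World frame = base frame: x ahead of the robot, y to its left, z up, the work surface at z = 0. Lengths are in m, angles in degrees, forces in N, time in s.
With the tool pointing down it reaches from about 0.275 to 0.75 m from the base axis. Payload 10.2 kg.
Tool frame: the origin (TCP) lies at the very end of the fingers, on their centre line; the grasp point (between the pads) lies 19 mm behind it; z points along the fingers, y is the line along which they close (so a half turn about z gives the same grasp; the last joint's range is limited). The gripper opens to 88 mm and grips with 3 to 60 N. Pads are 18 mm wide; open, the fingers measure 123 mm over their backs; the gripper's body (75 mm by 187 mm) begins 45 mm behind the grasp point.
Start: joints at [-89.404, 17.928, 85.812, -0, 76.261, -12.8], TCP at [0.122, -0.511, 0.239] pointing down, gripper open.
Joint ranges: [-168.41, 168.41], [-55.51, 124.54], [10.69, 146.95], [-70.63, 250.63], [1, 178], [-165.06, 165.06]. Speed limits (degrees/s): [136.94, 136.94, 172.46, 180, 180, 180].

## Interface

Orientations are given as a 3x3 rotation matrix whose columns are the frame's x, y, z axes.
In Python, from bench import ctrl gives the robot as it stands.
- The arm moves only by the tool step_arm, never from a script. Its argument "deltas" is a list of rows, each a list of 5 numbers: the shift along the tool's x, y, z scaled (see below), then the turn about the tool's z scaled (see below), then the closure, from 0 (fully open) to 1 (shut). A call has 1 to 12 rows; each row shifts and turns the commanded pose from where the row before left it, along the tool's axes as they then stand; what a row does not reach is not made up. The controller multiplies each number of a shift by 1000 mm and each number of a turn by pi/2 rad. A row lasts 1/12 s, in which the tool goes at most 41.7 mm and 7.16 degrees, less where a joint would pass 70% of its speed; a pose out of reach is approached as far as the arm can. A call with a number of a shift or a turn outside -1 to 1 is refused whole. A call with a gripper value outside its range is refused whole. The fingers move at their own pace and stop on an object; "newtons" is the grip in N (left out, the last holds). Time passes only in rows, so rows that do not move let the fingers close. It gives the time, the measured TCP pose, the force, the opening and the grip force at its end, in the units of the state.
- ctrl.sense(): the state, without advancing time (a new reading comes with each control period).
- ctrl.camera(name): name is "side" or "top"; returns the picture (420x560x3 uint8, red, green, blue); there is no depth.
- ctrl.get_calibration(name): a dict with "fov_y" (degrees; the focal length in pixels is half the picture's height over the tangent of half this angle, whatever the lens; pixels are square), "cx", "cy" (the principal point, pixels), "extrinsics" (4x4, takes a point from camera to world coordinates). Camera axes: x right, y down, z forward; pixel columns grow to the right and rows downward; lengths in m; the calibration is good to about 2 mm. A picture is of the moment at which its call begins. get_calibration takes no time and is no camera call.
- ctrl.finish_job(): hands the job in; it is judged then, once.
The state is a dict: "time": time; "q": joint angles; "qvel": joint speeds; "joint_efforts": joint torques, N m; "tcp_pos": TCP position; "eef_rot": TCP orientation; "contact_force": force on the tool from outside, world axes, zero at the start; "torque": the same for the moment, N m; "finger_gap": finger opening in m; "grasp_force": force on a finger pad.
Only numpy, scipy, OpenCV 4.12 (cv2) and the standard library are available. Lean on these libraries where they do the work, as an engineer would, in place of code of your own. Each camera call takes 0.05 s, during which the arm holds its last target. There are 200 camera calls.

## Working session

There is one attempt and no reset: what is moved stays moved. The work goes in short steps, Python scripts to look and compute and a tool call to move; the robot and the scene stay as the last step left them, time stands still between calls to the robot, and variables do not carry over. Pictures are saved under pics/ and viewed, at most 10 in all, crops included, and the job is handed in when it is done.

Besides the shell and the picture viewer there is one more tool, called after "Call:" as name(argument=value, ...), one argument or row to a line, values as JSON. step_arm: Moves the arm, as the interface text tells. Its arguments: {"type":"object","properties":{"deltas":{"type":"array"},"newtons":{"type":"number"}},"required":["deltas"]}

```bash
mkdir -p pics; ls; python3 - <<'E'
from bench import ctrl
import cv2,numpy as np
for n in("side","top"):
    im=ctrl.camera(n); cv2.imwrite(f"pics/{n}0.png",im[:,:,::-1]); c=ctrl.get_calibration(n); print(n,c["fov_y"],c["cx"],c["cy"],np.round(c["extrinsics"],4).tolist(), {k:v for k,v in c.items() if k not in("fov_y","cx","cy","extrinsics")})
s=ctrl.sense(); print({k:np.round(v,3).tolist() for k,v in s.items()})
E
```

```text
pics
side 52.61086304174712 279.8754165780572 213.21625116298836 [[0.9962, -0.0583, 0.0643, 0.5248], [-0.0858, -0.5461, 0.8333, -0.7688], [-0.0135, -0.8357, -0.5491, 0.7517], [0.0, 0.0, 0.0, 1.0]] {}
top 44.553179321827685 282.37638588181187 203.72859395169456 [[-0.0237, -0.9851, 0.1703, 0.3702], [-0.9996, 0.0254, 0.0077, 0.0919], [-0.0119, -0.1701, -0.9854, 1.4049], [0.0, 0.0, 0.0, 1.0]] {}
{'time': 0.1, 'q': [-89.403, 17.956, 85.848, -0.001, 76.261, -12.802], 'qvel': [0.065, -0.095, -0.102, -0.031, -0.039, 0.044], 'joint_efforts': [0.002, -40.282, -25.265, 0.069, 0.034, -0.0], 'tcp_pos': [0.122, -0.511, 0.238], 'eef_rot': [[0.973, 0.232, -0.0], [0.232, -0.973, 0.001], [0.0, -0.001, -1.0]], 'contact_force': [-0.582, -0.119, 0.204], 'torque': [-0.036, 0.021, 0.015], 'grasp_force': 0.0, 'finger_gap': 0.088}
```

View pics/side0.png

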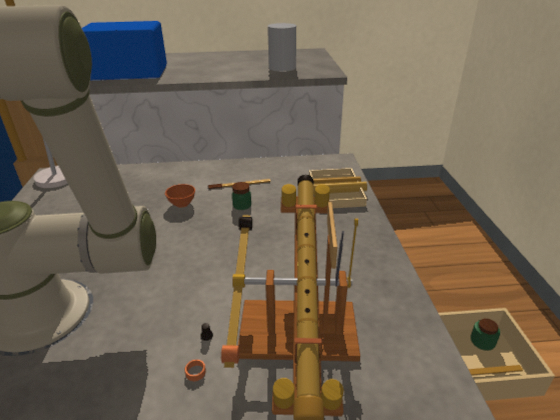

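View pics/top0.png

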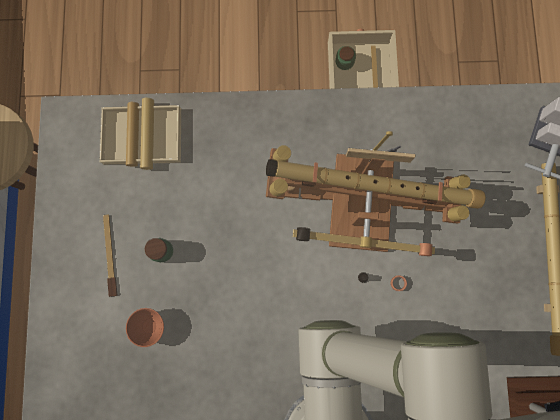

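The side view shows the grip at (246,223), counterweight (230,353), pointer tip about (340,235) and index tip about (354,221). The top view shows the grip at (302,234), counterweight (426,250), pointer tip about (397,149) and index about (390,134). I'll zoom in to get the tips more exactly.

```bash
python3 - <<'E'
import cv2,numpy as np
s=cv2.imread("pics/side0.png");t=cv2.imread("pics/top0.png")
a=cv2.resize(s[205:255,310:370],None,fx=6.6,fy=6.6,interpolation=0)[:,:396]
b=cv2.resize(t[125:175,355:415],None,fx=6.6,fy=6.6,interpolation=0)[:,:396]
c=cv2.resize(s[205:255,225:285],None,fx=4,fy=4,interpolation=0);d=cv2.resize(t[215:265,280:340],None,fx=4,fy=4,interpolation=0);e=cv2.resize(t[225:275,395:455],None,fx=4,fy=4,interpolation=0)
r1=np.hstack([a,b]);r2=np.hstack([c,d,e]);r2=cv2.copyMakeBorder(r2,0,0,0,max(0,r1.shape[1]-r2.shape[1]),0)
cv2.imwrite("pics/z.png",np.vstack([r1,r2[:, :r1.shape[1]]]))
E
```

```text
(no output)
```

View pics/z.png

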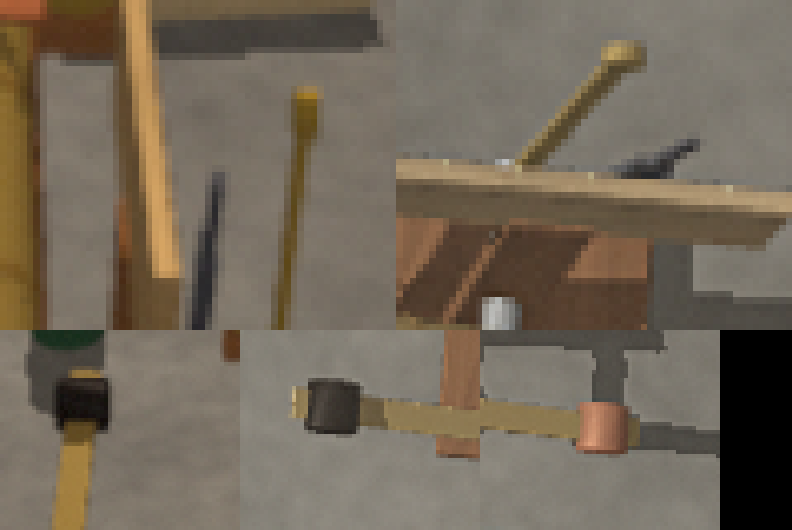

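The crops give the following pixels:
- **Pointer tip:** side (343.0,231.0), top (400.8,146.7)
- **Index disc:** side (356.5,219.8), top (389.5,133.3)
- **Grip:** side (245.7,223.5), top (303.2,234)
- **Counterweight:** top (425.7,249.5)

```bash
cat > geo.py <<'E'
from bench import ctrl
import numpy as np, cv2
C={n:ctrl.get_calibration(n) for n in("side","top")}
def ray(n,p):
    c=C[n];E=np.array(c["extrinsics"]);f=210/np.tan(np.radians(c["fov_y"]/2))
    d=E[:3,:3]@np.array([(p[0]-c["cx"])/f,(p[1]-c["cy"])/f,1]);return E[:3,3],d/np.linalg.norm(d)
def tri(ps,pt):
    R=[ray("side",ps),ray("top",pt)]
    A=[np.eye(3)-np.outer(d,d) for _,d in R]
    X=np.linalg.solve(sum(A),sum(a@o for a,(o,_) in zip(A,R)))
    return X,[round(1000*np.linalg.norm(a@(X-o)),1) for a,(o,_) in zip(A,R)]
def proj(n,X):
    c=C[n];E=np.array(c["extrinsics"]);f=210/np.tan(np.radians(c["fov_y"]/2))
    v=E[:3,:3].T@(np.asarray(X)-E[:3,3]);return np.array([c["cx"]+f*v[0]/v[2],c["cy"]+f*v[1]/v[2]])
E
python3 - <<'E'
from geo import *
P={}
for k,s,t in [("ptr",(343,231),(400.8,146.7)),("idx",(356.5,219.8),(389.5,133.3)),("grip",(245.7,223.5),(303.2,234)),("cw",(230,354),(425.7,249.5))]:
    P[k],r=tri(s,t);print(k,P[k].round(4),r)
u=P["grip"]-P["cw"]
g=P["grip"].copy()
yaw=np.arctan2(-u[0],u[1]);print("yaw",np.degrees(yaw),"len",np.linalg.norm(u),"tilt",np.arctan2(u[2],np.hypot(u[0],u[1])))
for it in range(1):
    ex=np.array([np.cos(yaw),np.sin(yaw),0]);ey=np.array([-np.sin(yaw),np.cos(yaw),0])
    piv=g+.14*ex-.16*np.cos(.24)*ey;piv[2]=.15
    print("pivot",piv)
    for k in P:
        d=P[k]-piv;print(k,"local",(d@ex).round(4),(d@ey).round(4),d[2].round(4))
    for k in("ptr","idx"):
        d=P[k]-piv;print(k,"angle",np.arctan2(-d@ey,d[2]))
im={n:cv2.cvtColor(cv2.imread(f"pics/{n}0.png"),cv2.COLOR_BGR2HSV) for n in("side","top")}
s=im["side"]
for p in [(284,388),(284,400),(332,388),(332,400),(308,395),(340,245),(262,395)]: print(p,s[p[1],p[0]])
m=cv2.inRange(s,(15,150,90),(32,255,255));m[:365]=0
n,l,st,ce=cv2.connectedComponentsWithStats(m)
print([(st[i].tolist(),ce[i].round(1).tolist()) for i in range(1,n) if st[i][4]>40])
t=im["top"]
for p in [(400,147),(398,148),(395,150),(405,145),(389,133),(395,140)]: print(p,t[p[1],p[0]])
E
```

```text
ptr [ 0.6825 -0.1643  0.3073] [np.float64(1.4), np.float64(1.4)]
idx [ 0.7122 -0.14    0.3129] [np.float64(1.5), np.float64(1.5)]
grip [0.5069 0.0535 0.1866] [np.float64(0.7), np.float64(0.7)]
cw [ 0.4683 -0.2551  0.1122] [np.float64(0.6), np.float64(0.6)]
yaw -7.12795160524333 len 0.3197810632970917 tilt 0.23478916279000403
pivot [ 0.6265543  -0.11804573  0.15      ]
ptr local 0.0612 -0.0389 0.1573
idx local 0.0877 -0.0112 0.1629
grip local -0.14 0.1554 0.0366
cw local -0.14 -0.1556 -0.0378
ptr angle 0.24260913173087073
idx angle 0.06864652594034637
(284, 388) [ 21 192 134]
(284, 400) [ 21 195  90]
(332, 388) [ 21 188 137]
(332, 400) [ 21 188 107]
(308, 395) [ 18 153 172]
(340, 245) [150  14  54]
(262, 395) [ 19  40 121]
[([273, 365, 52, 54, 1839], [301.1, 392.3]), ([469, 365, 53, 10, 299], [495.5, 369.4]), ([321, 379, 22, 31, 477], [331.9, 392.7]), ([516, 401, 22, 10, 68], [527.4, 406.1])]
(400, 147) [15 23 88]
(398, 148) [18 30 86]
(395, 150) [ 0 11 47]
(405, 145) [ 20  29 130]
(389, 133) [ 20 122 151]
(395, 140) [ 21  26 127]
```

Geometry agrees with the specification: pointer angle 0.2426 against 0.24, lath length 320 mm, yaw -7.1°. The index is at about 0.067 rad. I'll turn the tool, then travel.

Call:
step_arm(
  deltas=[
    [0,0,0,-0.0772,0],
    [0,0,0,-0.0772,0],
    [0,0,0,-0.0772,0],
    [0,0,0,-0.0772,0],
    [0,0,0,-0.0772,0],
    [0,0,0,-0.0772,0],
    [0,0,0,-0.0772,0],
    [0,0,0,-0.0772,0],
    [0,0,0,-0.0772,0],
    [0,0,0,-0.0772,0],
    [0,0,-0.02,0,0],
    [0,0,-0.01,0,0],
  ],
)

```text
time: 1.1
tcp_pos: [0.1216, -0.5108, 0.2698]
eef_rot: [[0.124, 0.992, 0.0], [0.992, -0.124, -0.0], [-0.0, 0.0, -1.0]]
contact_force: [0.3, -0.7, 1.4]
finger_gap: 0.0881
grasp_force: 0.0
```

Call:
step_arm(
  deltas=[
    [0.0304,0.0156,0,0,0],
    [0.0304,0.0156,0,0,0],
    [0.0304,0.0156,0,0,0],
    [0.0304,0.0156,0,0,0],
    [0.0304,0.0156,0,0,0],
    [0.0304,0.0156,0,0,0],
    [0.0304,0.0156,0,0,0],
    [0.0304,0.0156,0,0,0],
    [0.0304,0.0156,0,0,0],
    [0.0304,0.0156,0,0,0],
  ],
)

```text
time: 1.93
tcp_pos: [0.3147, -0.227, 0.269]
eef_rot: [[0.125, 0.992, 0.001], [0.992, -0.125, -0.001], [-0.001, 0.001, -1.0]]
contact_force: [0.7, -0.5, -0.2]
finger_gap: 0.0882
grasp_force: 0.0
```

Call:
step_arm(
  deltas=[
    [0.0304,0.0156,0,0,0],
    [0.0304,0.0156,0,0,0],
    [0.0304,0.0156,0,0,0],
    [0.0304,0.0156,0,0,0],
    [0.0304,0.0156,0,0,0],
    [0.0304,0.0156,0,0,0],
    [0.0304,0.0156,0,0,0],
    [0.0304,0.0156,0,0,0],
    [0.0304,0.0156,0,0,0],
    [0,0,0,0,0],
    [0,0,0,0,0],
  ],
)

```text
time: 2.85
tcp_pos: [0.4876, 0.0267, 0.2684]
eef_rot: [[0.122, 0.993, -0.001], [0.993, -0.122, -0.0], [-0.0, -0.001, -1.0]]
contact_force: [-0.1, -0.3, 0.0]
finger_gap: 0.0883
grasp_force: 0.0
```

Call:
step_arm(
  deltas=[
    [0.029,0.0158,0,0,0],
    [0,0,0.02,0,0],
    [0,0,0.02,0,0],
    [0,0,0.02,0,0],
    [0,0,0.02,0,0],
    [0,0,0.01,0,0],
    [0,0,0.01,0,0],
    [0,0,0,0,0],
    [0,0,0,0,0],
  ],
)

```text
time: 3.6
tcp_pos: [0.5068, 0.0521, 0.1692]
eef_rot: [[0.125, 0.992, 0.0], [0.992, -0.125, -0.0], [-0.0, 0.0, -1.0]]
contact_force: [-0.1, -0.3, 0.3]
finger_gap: 0.0881
grasp_force: 0.0
```

```bash
python3 - <<'E'
from geo import *
a=[ctrl.camera(n)[:,:,::-1] for n in("side","top")]
for n,i in zip(("side","top"),a): cv2.imwrite(f"pics/{n}1.png",i)
cv2.imwrite("pics/g.png",np.hstack([cv2.resize(a[0][130:280,180:330],(400,400)),cv2.resize(a[1][160:310,220:370],(400,400))]))
print(ctrl.sense()["tcp_pos"])
E
```

```text
[0.5071146  0.05225191 0.16976302]
```

View pics/g.png

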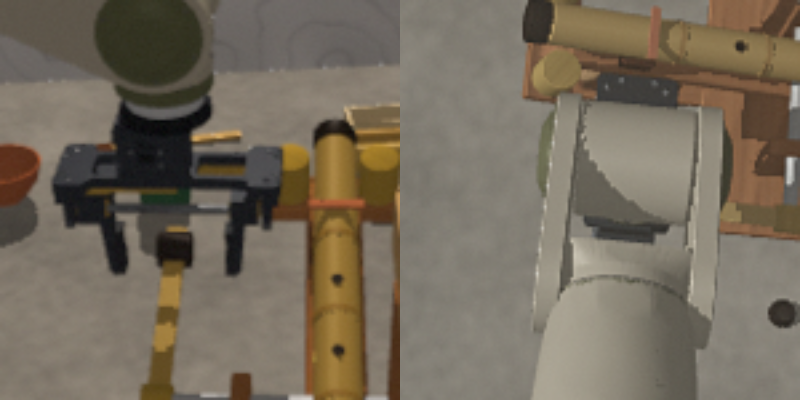

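The grip sits centred between the fingers, and the body clears the brass weight. I'll close at 10 N and write the estimator and planner.

Call:
step_arm(
  deltas=[
    [0,0,0,0,1],
    [0,0,0,0,1],
    [0,0,0,0,1],
    [0,0,0,0,1],
    [0,0,0,0,1],
    [0,0,0,0,1],
    [0,0,0,0,1],
    [0,0,0,0,1],
  ],
  newtons=10,
)

```text
time: 4.37
tcp_pos: [0.5066, 0.0525, 0.1687]
eef_rot: [[0.124, 0.992, -0.0], [0.992, -0.124, -0.0], [-0.0, -0.0, -1.0]]
contact_force: [0.8, 0.2, 0.1]
finger_gap: 0.0371
grasp_force: 0.0
```

```bash
cat > obs.py <<'E'
"""obs.py MODE ARG NROWS NIMG : account for the pending rows, look, update the particles, propose the next rows.
MODE ramp: lath to tilt ARG; MODE track: rocker to tilt ARG; init"""
import sys, os, pickle
from geo import *
from scipy.optimize import lsq_linear, brentq
PIV=np.array([.6265,-.1180,.15]);yaw=np.radians(-7.13)
EX=np.array([np.cos(yaw),np.sin(yaw),0]);EY=np.array([-np.sin(yaw),np.cos(yaw),0]);EZ=np.array([0,0,1.])
def body(xyz,th): c,s=np.cos(th),np.sin(th);x,y,z=xyz;return PIV+EX*x+EY*(c*y-s*z)+EZ*(s*y+c*z)
def blob(im):
    h=cv2.cvtColor(im,cv2.COLOR_RGB2HSV);m=cv2.inRange(h,(15,150,60),(32,255,255))
    m[:320]=0;m[:,:316]=0;m[:,360:]=0
    n,l,st,ce=cv2.connectedComponentsWithStats(m);i=1+np.argmax(st[1:,4]);return ce[i],st[i]
def solve_body(uv):      # weight centre on its plane y=-.235 of the beam at rest
    o,d=ray("side",uv);c,s=np.cos(.24),np.sin(.24);n=EY*c+EZ*s
    X=o+d*((-.235-(o-PIV)@n)/(d@n))-PIV;return np.array([X@EX,-.235,X@(-EY*s+EZ*c)])
def theta(v,W): return brentq(lambda t:proj("side",body(W,t))[1]-v,-.35,.35)
H=1/120
def step(p,phi,dphi):    # columns th,w,th0,g,r ; one H
    th,w=p[:,0],p[:,1]
    a=p[:,3]*(th-p[:,2])+p[:,4]*(phi-th)+p[:,4]*.059*(dphi-w)-.035*p[:,4]*w
    w=w+a*H+np.random.randn(len(w))*.0015*np.sqrt(H/.1)*2;th=th+w*H
    hi=th>.24;lo=th<-.24
    p[:,0]=np.clip(th,-.24,.24);p[:,1]=np.where(hi|lo,0,w)
def run(S,T,knots):      # advance to time T with phi knots (t,phi)
    kt,kp=zip(*knots)
    while S["t"]<T-1e-6:
        t=S["t"];ph=np.interp(t-.03,kt,kp);d=(np.interp(t+H-.03,kt,kp)-ph)/H
        step(S["p"],ph,d);S["t"]+=H
    S["t"]=T
mode,arg,nr,ni=sys.argv[1],float(sys.argv[2]),int(sys.argv[3]),int(sys.argv[4])
if mode=="init":
    N=20000;r=np.random.uniform;s=ctrl.sense()
    im=ctrl.camera("side");uv,st=blob(im);W=solve_body(uv);print("weight body",W.round(4),uv,st)
    m=r(.8,1.25,N);p=np.c_[np.full(N,.24),np.zeros(N),r(-.03,.03,N),3.3*r(.97,1.03,N),1.7*r(.9,1.1,N)/m]
    S=dict(p=p,t=ctrl.sense()["time"],phi=.24,W=W,z0=s["tcp_pos"][2],knots=[(0,.24)],log=[],pos=np.array([.16*np.cos(.24),.16*np.sin(.24)]))
    mode="ramp"
else: S=pickle.load(open("S.pkl","rb"))
for i in range(ni):
    T=ctrl.sense()["time"];im=ctrl.camera("side");uv,st=blob(im);z=theta(uv[1],S["W"])
    run(S,T,S["knots"]);w=np.exp(-.5*((S["p"][:,0]-z)/.004)**2)+1e-12;w/=w.sum()
    k=np.random.choice(len(w),len(w),p=w);P=S["p"];sd=P[k].std(0)
    S["p"]=P[k]+np.random.randn(*P.shape)*np.array([.0003,.0005,.03*sd[2],.03*sd[3],.03*sd[4]])
    S["p"][:,0]=np.clip(S["p"][:,0],-.24,.24)
    S["log"].append((T,z,S["phi"]));print(f"t {T:.2f} meas {z:.4f} uv {uv.round(1)} area {st[4]}")
s=ctrl.sense();run(S,s["time"],S["knots"]);x=S["p"].mean(0);print("est th w th0 g r",x.round(4),"sd",S["p"].std(0).round(4))
print(f"t {s['time']:.2f} phi cmd {S['phi']:.3f} sensed {np.arcsin((s['tcp_pos'][2]-S['z0'])/.16+np.sin(.24)):.3f} F {np.round(s['contact_force'],1)}")
dt=1/12
if mode=="ramp": ph=S["phi"]+(arg-S["phi"])*np.arange(1,nr+1)/nr
else:
    n=30;tgt=arg;w_th=float(sys.argv[5]) if len(sys.argv)>5 else 1.
    def sim(u):
        th,w=x[:2];p=S["phi"];o=[]
        for k in range(n):
            d=u[k]/dt
            for _ in range(10):
                p+=d*H;a=x[3]*(th-x[2])+x[4]*(p-th)+x[4]*.059*(d-w)-.035*x[4]*w;w+=a*H;th+=w*H
            o+=[(th,w)]
        o=np.array(o);eq=tgt-x[3]/x[4]*(tgt-x[2])
        return np.r_[w_th*(o[:,0]-tgt),.3*o[:,1],3*(o[-5:,0]-tgt),3*o[-5:,1],.7*np.array(u),.5*(p-eq)]
    b=sim(np.zeros(n));A=np.array([sim(np.eye(n)[k])-b for k in range(n)]).T
    u=lsq_linear(A,-b,bounds=(-.1,.1)).x;ph=S["phi"]+np.cumsum(u)[:nr]
    th=x[0];print("eq phi",tgt-x[3]/x[4]*(tgt-x[2]))
rows=[];pos=S["pos"]
for a in ph:
    q=np.round((np.array([.16*np.cos(a),.16*np.sin(a)])-pos)*2000)/2000;pos=pos+q;rows.append([float(round(q[0],4)),0,float(round(-q[1],4)),0,1])
a=[np.arctan2(*pos[::-1])]
t0=s["time"];pp=S["pos"].copy();kn=[(t0,S["phi"])]
for i,rw in enumerate(rows): pp=pp+[rw[0],-rw[2]];kn.append((t0+(i+1)*dt,float(np.arctan2(pp[1],pp[0]))))
print(rows)
# predicted end
S2=dict(p=S["p"].copy(),t=S["t"]);run(S2,t0+nr*dt,kn);print("pred end",S2["p"].mean(0)[:2].round(4),S2["p"].std(0)[:2].round(4),"phi",round(kn[-1][1],3))
S["knots"]=kn;S["pos"]=pos;S["phi"]=kn[-1][1];pickle.dump(S,open("S.pkl","wb"))
E
python3 obs.py init -0.12 10 1
```

```text
weight body [ 0.0311 -0.235   0.0309] [326.2792696  392.07841031] [316 344  27  76 931]
t 4.42 meas 0.2391 uv [326.2 392. ] area 932
est th w th0 g r [0.24   0.     0.     3.3004 1.6864] sd [0.     0.     0.0172 0.0574 0.2412]
t 4.47 phi cmd 0.240 sensed 0.239 F [-4.3  0.3 -0.1]
[[0.0015, 0, 0.0055, 0, 1], [0.001, 0, 0.006, 0, 1], [0.0005, 0, 0.0055, 0, 1], [0.001, 0, 0.0055, 0, 1], [0.0005, 0, 0.006, 0, 1], [0.0, 0, 0.0055, 0, 1], [0.0, 0, 0.006, 0, 1], [-0.0, 0, 0.0055, 0, 1], [-0.0005, 0, 0.006, 0, 1], [-0.0005, 0, 0.0055, 0, 1]]
pred end [ 0.24   -0.0003] [0.0001 0.0011] phi -0.119
```

The blob merged with the flute, and the fingers were still closing. I'll close fully and fix the mask.

Call:
step_arm(
  deltas=[
    [0,0,0,0,1],
    [0,0,0,0,1],
    [0,0,0,0,1],
    [0,0,0,0,1],
  ],
)

```text
time: 4.8
tcp_pos: [0.5063, 0.0526, 0.1686]
eef_rot: [[0.124, 0.992, -0.001], [0.992, -0.124, 0.0], [0.0, -0.001, -1.0]]
contact_force: [-4.7, 0.2, -0.1]
finger_gap: 0.0299
grasp_force: 10.0
```

```bash
python3 - <<'E'
import cv2,numpy as np
b=cv2.imread("pics/side1.png");h=cv2.cvtColor(b,cv2.COLOR_BGR2HSV)
for S0,c in[(150,321),(160,318),(170,316),(180,316),(150,323)]:
    m=cv2.inRange(h,(15,S0,60),(32,255,255));m[:320]=0;m[:,:c]=0;m[:,360:]=0
    n,l,st,ce=cv2.connectedComponentsWithStats(m);i=1+np.argmax(st[1:,4]);print(S0,c,st[i],ce[i])
print(h[340:418:3,326].tolist())
cv2.imwrite("pics/w.png",np.hstack([cv2.resize(b[340:420,250:350],None,fx=4,fy=4,interpolation=0),cv2.cvtColor(cv2.resize(cv2.inRange(h,(15,170,60),(32,255,255))[340:420,250:350],None,fx=4,fy=4,interpolation=0),8)]))
E
```

```text
150 321 [321 379  22  41 614] [330.65472313 395.49511401]
160 318 [318 362  25  58 745] [328.45771812 395.31677852]
170 316 [316 379  27  41 721] [328.56171983 397.54785021]
180 316 [316 380  27  30 539] [330.28942486 394.43599258]
150 323 [323 379  20  38 546] [331.79304029 394.62454212]
[[13, 163, 75], [11, 166, 77], [12, 171, 79], [13, 174, 79], [13, 177, 85], [13, 170, 93], [14, 177, 78], [18, 45, 68], [21, 38, 68], [21, 38, 67], [17, 42, 122], [18, 40, 116], [17, 43, 112], [18, 60, 124], [21, 191, 144], [21, 194, 142], [21, 196, 142], [21, 191, 144], [21, 190, 142], [21, 193, 119], [21, 190, 90], [21, 191, 91], [20, 182, 94], [14, 182, 80], [12, 163, 89], [12, 116, 92]]
```

View pics/w.png

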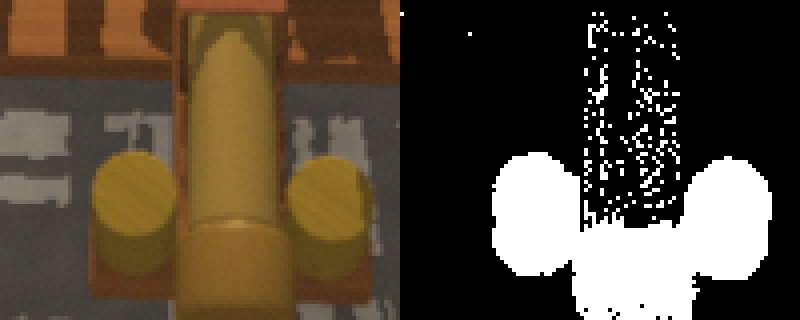

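The picture shows the two brass weights clean at columns 273–295 and 322–344, with the flute end between them. I'll use both weights, with a hue cut.

Call:
step_arm(
  deltas=[
    [0,-0.0005,0,0,1],
    [0,0,0,0,1],
  ],
)

```text
time: 4.97
tcp_pos: [0.5063, 0.0525, 0.1688]
eef_rot: [[0.124, 0.992, 0.001], [0.992, -0.124, -0.0], [0.0, 0.001, -1.0]]
contact_force: [-1.8, 0.6, -0.1]
finger_gap: 0.0298
grasp_force: 10.0
```

```bash
python3 - <<'E'
s=open("obs.py").read()
a=s.index("def blob");b=s.index("def solve_body")
s=s[:a]+'''def blob(im):            # centroids of the two brass weights of the near beam end
    h=cv2.cvtColor(im,cv2.COLOR_RGB2HSV);M=cv2.morphologyEx(cv2.inRange(h,(20,170,60),(25,255,255)),cv2.MORPH_OPEN,np.ones((5,5),np.uint8));o=[]
    for lo,hi in((258,298),(319,356)):
        m=M.copy();m[:300]=0;m[:,:lo]=0;m[:,hi:]=0
        n,l,st,ce=cv2.connectedComponentsWithStats(m);i=1+np.argmax(st[1:,4]);o.append((ce[i],st[i][4]))
    return o
'''+s[b:]
s=s.replace('uv,st=blob(im);W=solve_body(uv);print("weight body",W.round(4),uv,st)','B=blob(im);W=[solve_body(u) for u,_ in B];print("weights",np.round(W,4),B)')
s=s.replace('uv,st=blob(im);z=theta(uv[1],S["W"])','B=blob(im);zz=[theta(u[1],w) for (u,_),w in zip(B,S["W"])];z=np.mean(zz)')
s=s.replace('uv {uv.round(1)} area {st[4]}','{np.round(zz,4)} {[(u.round(1).tolist(),int(a)) for u,a in B]}')
open("obs.py","w").write(s)
E
python3 obs.py init -0.12 10 1
```

```text
weights [[-0.0394 -0.235   0.0229]
 [ 0.0406 -0.235   0.0259]] [(array([283.30588235, 392.73921569]), np.int32(510)), (array([331.8699187 , 393.35772358]), np.int32(492))]
t 5.02 meas 0.2389 [0.2348 0.243 ] [([283.0, 392.4], 495), ([331.9, 393.6], 493)]
est th w th0 g r [ 0.24    0.     -0.      3.2999  1.6865] sd [0.     0.0004 0.0173 0.0571 0.2379]
t 5.07 phi cmd 0.240 sensed 0.240 F [-0.6  0.1  0.1]
[[0.0015, 0, 0.0055, 0, 1], [0.001, 0, 0.006, 0, 1], [0.0005, 0, 0.0055, 0, 1], [0.001, 0, 0.0055, 0, 1], [0.0005, 0, 0.006, 0, 1], [0.0, 0, 0.0055, 0, 1], [0.0, 0, 0.006, 0, 1], [-0.0, 0, 0.0055, 0, 1], [-0.0005, 0, 0.006, 0, 1], [-0.0005, 0, 0.0055, 0, 1]]
pred end [ 2.4e-01 -2.0e-04] [0.0001 0.0011] phi -0.119
```

Call:
step_arm(
  deltas=[
    [0.0015,0,0.0055,0,1],
    [0.001,0,0.006,0,1],
    [0.0005,0,0.0055,0,1],
    [0.001,0,0.0055,0,1],
    [0.0005,0,0.006,0,1],
    [0.0,0,0.0055,0,1],
    [0.0,0,0.006,0,1],
    [0,0,0.0055,0,1],
    [-0.0005,0,0.006,0,1],
    [-0.0005,0,0.0055,0,1],
  ],
)

```text
time: 5.9
tcp_pos: [0.5066, 0.0556, 0.1111]
eef_rot: [[0.124, 0.992, 0.0], [0.992, -0.124, -0.001], [-0.001, 0.0, -1.0]]
contact_force: [-2.1, -5.8, 1.8]
finger_gap: 0.03
grasp_force: 10.0
```

```bash
python3 obs.py ramp -0.20 10 2
```

```text
t 5.90 meas 0.2341 [0.2311 0.237 ] [([283.4, 392.1], 481), ([331.8, 393.2], 477)]
t 5.95 meas 0.2434 [0.2401 0.2468] [([283.4, 392.7], 510), ([331.7, 393.8], 506)]
est th w th0 g r [ 2.3990e-01  9.0000e-04 -2.0000e-04  3.2998e+00  1.6853e+00] sd [0.0003 0.0041 0.0172 0.0566 0.2371]
t 6.00 phi cmd -0.119 sensed -0.125 F [-2.1 -5.3  0.9]
[[-0.0, 0, 0.0015, 0, 1], [-0.0005, 0, 0.001, 0, 1], [-0.0, 0, 0.0015, 0, 1], [-0.0, 0, 0.001, 0, 1], [-0.0005, 0, 0.0015, 0, 1], [-0.0, 0, 0.001, 0, 1], [-0.0005, 0, 0.0015, 0, 1], [-0.0, 0, 0.0015, 0, 1], [-0.0005, 0, 0.001, 0, 1], [-0.0, 0, 0.0015, 0, 1]]
pred end [ 0.2369 -0.011 ] [0.0093 0.0268] phi -0.201
```

Call:
step_arm(
  deltas=[
    [-0.0005,0,0.0015,0,1],
    [-0.0005,0,0.001,0,1],
    [0,0,0.0015,0,1],
    [0,0,0.001,0,1],
    [-0.0005,0,0.0015,0,1],
    [0,0,0.001,0,1],
    [-0.0005,0,0.0015,0,1],
    [0,0,0.0015,0,1],
    [-0.0005,0,0.001,0,1],
    [0,0,0.0015,0,1],
  ],
)

```text
time: 6.83
tcp_pos: [0.5064, 0.0533, 0.0987]
eef_rot: [[0.124, 0.992, 0.0], [0.992, -0.124, -0.0], [-0.0, 0.0, -1.0]]
contact_force: [-2.2, -7.0, 3.5]
finger_gap: 0.0297
grasp_force: 10.0
```

```bash
python3 obs.py ramp -0.26 8 3
```

```text
t 6.83 meas 0.2272 [0.222  0.2325] [([283.4, 391.5], 484), ([331.9, 392.8], 486)]
t 6.88 meas 0.2348 [0.2314 0.2383] [([283.3, 392.2], 524), ([331.7, 393.2], 509)]
t 6.93 meas 0.2238 [0.2227 0.225 ] [([283.3, 391.6], 505), ([331.6, 392.3], 484)]
est th w th0 g r [ 0.2244 -0.0555  0.0086  3.295   1.9801] sd [0.0031 0.0101 0.0146 0.056  0.1256]
t 6.98 phi cmd -0.201 sensed -0.202 F [-0.8 -6.2  1.8]
[[-0.0005, 0, 0.001, 0, 1], [-0.0, 0, 0.0015, 0, 1], [-0.0005, 0, 0.001, 0, 1], [-0.0, 0, 0.001, 0, 1], [-0.0005, 0, 0.001, 0, 1], [-0.0, 0, 0.0015, 0, 1], [-0.0005, 0, 0.001, 0, 1], [-0.0005, 0, 0.001, 0, 1]]
pred end [ 0.1468 -0.1968] [0.0142 0.0258] phi -0.259
```

It seems to be leaving the rest. I'll discard the pending ramp and plan tracking instead.

```bash
python3 - <<'E'
import pickle,numpy as np
S=pickle.load(open("S.pkl","rb"));a=-.201;S["phi"]=a;S["knots"]=[(S["t"],a)];S["pos"]=.16*np.array([np.cos(a),np.sin(a)]);pickle.dump(S,open("S.pkl","wb"))
E
python3 obs.py track 0.066 4 3
```

```text
t 6.98 meas 0.2240 [0.2164 0.2316] [([282.8, 391.1], 482), ([331.7, 392.8], 509)]
t 7.03 meas 0.2251 [0.2213 0.229 ] [([283.3, 391.5], 520), ([331.9, 392.6], 508)]
t 7.08 meas 0.2220 [0.216  0.2279] [([283.2, 391.1], 502), ([331.9, 392.5], 513)]
est th w th0 g r [ 0.2169 -0.0687  0.0088  3.2961  1.9662] sd [0.0026 0.0087 0.0149 0.057  0.1278]
t 7.13 phi cmd -0.201 sensed -0.202 F [-0.2 -5.2  2.3]
eq phi -0.029862442351773863
[[-0.003, 0, 0.0125, 0, 1], [-0.001, 0, 0.003, 0, 1], [0.001, 0, -0.0035, 0, 1], [0.002, 0, -0.007, 0, 1]]
pred end [ 0.1782 -0.1617] [0.0061 0.015 ] phi -0.233
```

Call:
step_arm(
  deltas=[
    [-0.003,0,0.0125,0,1],
    [-0.001,0,0.003,0,1],
    [0.001,0,-0.0035,0,1],
    [0.002,0,-0.007,0,1],
  ],
)

```text
time: 7.47
tcp_pos: [0.5062, 0.0528, 0.0934]
eef_rot: [[0.125, 0.992, -0.0], [0.992, -0.125, 0.001], [0.001, -0.0, -1.0]]
contact_force: [1.8, 0.2, 0.3]
finger_gap: 0.0297
grasp_force: 10.0
```

```bash
sed -i 's/,\.7\*np.array(u)/,2*np.array(u)/' obs.py; python3 obs.py track 0.066 4 3
```

```text
t 7.47 meas 0.1827 [0.1772 0.1883] [([283.2, 388.2], 540), ([332.2, 389.6], 538)]
t 7.52 meas 0.1683 [0.1718 0.1649] [([283.2, 387.8], 555), ([332.1, 387.7], 476)]
t 7.57 meas 0.1614 [0.1574 0.1654] [([283.2, 386.6], 547), ([332.6, 387.7], 538)]
est th w th0 g r [ 0.1524 -0.1924  0.0083  3.2984  1.9647] sd [0.0027 0.0084 0.0154 0.0572 0.1268]
t 7.62 phi cmd -0.233 sensed -0.230 F [1.  0.1 0.3]
eq phi -0.030792280143007292
[[0.0025, 0, -0.014, 0, 1], [0.0015, 0, -0.0115, 0, 1], [0.0, 0, -0.009, 0, 1], [0.0, 0, -0.007, 0, 1]]
pred end [ 0.0866 -0.1791] [0.0057 0.0153] phi 0.029
```

Call:
step_arm(
  deltas=[
    [0.0025,0,-0.014,0,1],
    [0.0015,0,-0.0115,0,1],
    [0.0,0,-0.009,0,1],
    [0.0,0,-0.007,0,1],
  ],
)

```text
time: 7.95
tcp_pos: [0.5068, 0.0576, 0.136]
eef_rot: [[0.124, 0.992, 0.001], [0.992, -0.124, 0.002], [0.002, 0.001, -1.0]]
contact_force: [3.0, 4.8, -0.2]
finger_gap: 0.0301
grasp_force: 10.0
```

```bash
python3 obs.py track 0.066 4 3
```

```text
t 7.95 meas 0.0912 [0.0882 0.0942] [([283.1, 380.7], 590), ([333.2, 381.5], 574)]
t 8.00 meas 0.0880 [0.0851 0.0909] [([283.1, 380.4], 604), ([333.4, 381.2], 587)]
t 8.05 meas 0.0719 [0.0745 0.0694] [([283.4, 379.4], 583), ([333.1, 379.1], 528)]
est th w th0 g r [ 0.0677 -0.1439  0.0072  3.2932  1.9603] sd [0.003  0.016  0.0156 0.0572 0.1313]
t 8.10 phi cmd 0.029 sensed 0.031 F [ 2.6  5.4 -0.4]
eq phi -0.03284248502114542
[[-0.0, 0, -0.006, 0, 1], [-0.0005, 0, -0.004, 0, 1], [-0.0, 0, -0.0025, 0, 1], [-0.0005, 0, -0.0005, 0, 1]]
pred end [ 0.0323 -0.0657] [0.0106 0.0357] phi 0.11
```

Call:
step_arm(
  deltas=[
    [0,0,-0.006,0,1],
    [-0.0005,0,-0.004,0,1],
    [0,0,-0.0025,0,1],
    [-0.0005,0,-0.0005,0,1],
  ],
)

```text
time: 8.43
tcp_pos: [0.5067, 0.0567, 0.1487]
eef_rot: [[0.124, 0.992, 0.001], [0.992, -0.124, 0.002], [0.002, 0.001, -1.0]]
contact_force: [2.9, 10.9, 0.5]
finger_gap: 0.03
grasp_force: 10.0
```

```bash
python3 obs.py track 0.066 4 3
```

```text
t 8.43 meas 0.0519 [0.0486 0.0551] [([283.0, 376.9], 611), ([333.6, 377.7], 607)]
t 8.48 meas 0.0532 [0.0483 0.0581] [([283.3, 376.9], 613), ([333.6, 378.0], 625)]
t 8.53 meas 0.0503 [0.0459 0.0547] [([283.0, 376.6], 600), ([333.7, 377.7], 605)]
est th w th0 g r [ 0.0537  0.046  -0.0172  3.3011  2.151 ] sd [0.0031 0.0128 0.0063 0.0579 0.0697]
t 8.58 phi cmd 0.110 sensed 0.110 F [3.6 9.  0.6]
eq phi -0.06174006761010395
[[0.001, 0, 0.0105, 0, 1], [0.0, 0, 0.0085, 0, 1], [0.0, 0, 0.0065, 0, 1], [-0.0005, 0, 0.005, 0, 1]]
pred end [0.0777 0.0756] [0.0079 0.0192] phi -0.081
```

Call:
step_arm(
  deltas=[
    [0.001,0,0.0105,0,1],
    [0.0,0,0.0085,0,1],
    [0.0,0,0.0065,0,1],
    [-0.0005,0,0.005,0,1],
  ],
)

```text
time: 8.92
tcp_pos: [0.5066, 0.0556, 0.1169]
eef_rot: [[0.124, 0.992, -0.0], [0.992, -0.124, -0.001], [-0.001, -0.0, -1.0]]
contact_force: [1.5, -1.0, 1.5]
finger_gap: 0.03
grasp_force: 10.0
```

```bash
python3 obs.py track 0.066 4 3; python3 -c "
from bench import ctrl"
```

```text
t 8.92 meas 0.0686 [0.0656 0.0717] [([283.0, 378.5], 602), ([333.5, 379.3], 599)]
t 8.97 meas 0.0648 [0.0628 0.0667] [([283.4, 378.3], 586), ([333.7, 378.9], 567)]
t 9.02 meas 0.0682 [0.0646 0.0717] [([283.1, 378.4], 593), ([333.5, 379.3], 580)]
est th w th0 g r [ 0.0719  0.036  -0.0095  3.295   2.0829] sd [0.0028 0.0087 0.004  0.0595 0.0418]
t 9.07 phi cmd -0.081 sensed -0.083 F [ 1.5 -2.1  0.5]
eq phi -0.053373511550271396
[[0.0, 0, 0.0015, 0, 1], [0.0, 0, 0.0005, 0, 1], [-0.0, 0, 0.0005, 0, 1], [-0.0, 0, -0.0, 0, 1]]
pred end [0.0797 0.0107] [0.0059 0.0129] phi -0.097
```

Converging well. I'll keep going.

Call:
step_arm(
  deltas=[
    [0.0,0,0.0015,0,1],
    [0.0,0,0.0005,0,1],
    [0,0,0.0005,0,1],
    [0,0,0,0,1],
  ],
)

```text
time: 9.4
tcp_pos: [0.5066, 0.0555, 0.1154]
eef_rot: [[0.124, 0.992, -0.0], [0.992, -0.124, -0.001], [-0.001, 0.0, -1.0]]
contact_force: [0.5, -5.3, 2.0]
finger_gap: 0.0297
grasp_force: 10.0
```

```bash
python3 obs.py track 0.066 4 3 1.5;  python3 - <<'E'
from geo import *
ims=[ctrl.camera("top") for _ in range(1)];a=ims[0][:,:,::-1]
cv2.imwrite("pics/top2.png",a);s=ctrl.camera("side")[:,:,::-1];cv2.imwrite("pics/side2.png",s)
cv2.imwrite("pics/pt.png",np.hstack([cv2.resize(a[120:170,360:410],(400,400),interpolation=0),cv2.resize(s[205:255,320:370],(400,400),interpolation=0)]))
E
```

```text
t 9.40 meas 0.0636 [0.0651 0.0621] [([283.3, 378.5], 592), ([333.3, 378.4], 544)]
t 9.45 meas 0.0692 [0.0683 0.07  ] [([283.1, 378.8], 606), ([333.3, 379.2], 589)]
t 9.50 meas 0.0671 [0.064  0.0702] [([283.4, 378.4], 577), ([333.6, 379.2], 577)]
est th w th0 g r [ 0.0663 -0.0251 -0.0049  3.2898  2.0555] sd [0.0027 0.0078 0.0027 0.0458 0.0334]
t 9.55 phi cmd -0.097 sensed -0.096 F [ 0.3 -6.5  1.1]
eq phi -0.04749235236827179
[[0.0005, 0, -0.0045, 0, 1], [0.0, 0, -0.0035, 0, 1], [0.0, 0, -0.0025, 0, 1], [0.0, 0, -0.0015, 0, 1]]
pred end [ 0.0568 -0.0241] [0.0054 0.0115] phi -0.022
```

View pics/pt.png

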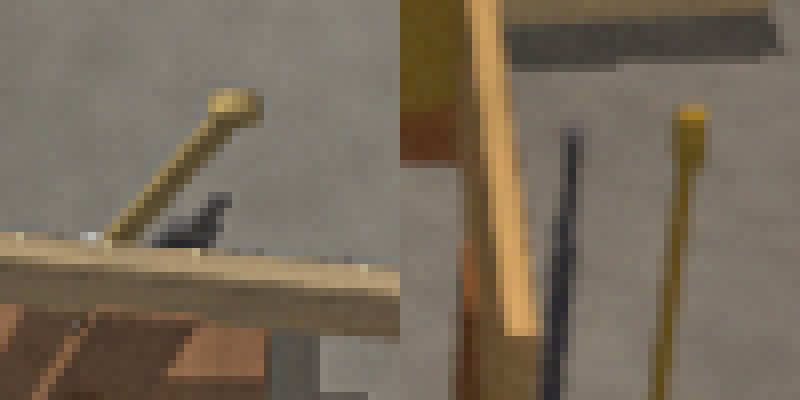

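```bash
python3 - <<'E'
import pickle
S=pickle.load(open("S.pkl","rb"));k=S["knots"];S["knots"]=[(9.5,k[0][1])]+[(t+.1,p) for t,p in k];pickle.dump(S,open("S.pkl","wb"))
from geo import *
yaw=np.radians(-7.13);ey=np.array([-np.sin(yaw),np.cos(yaw),0]);piv=np.array([.6265,-.118,.15])
for s,t in [((341.7,221),(387.7,144.7)),((356.5,219),(389.5,133.1))]:
    X,r=tri(s,t);d=X-piv;print(np.arctan2(-d@ey,d[2]),d@[-ey[1]*-1,-ey[0],0],d[2],r)
E
```

```text
0.06051613532636853 0.061859638972920655 0.15903924086876106 [np.float64(0.8), np.float64(0.8)]
0.06640014524359608 0.087681864515336 0.16446581804283114 [np.float64(1.5), np.float64(1.5)]
```

Call:
step_arm(
  deltas=[
    [0.0005,0,-0.0045,0,1],
    [0.0,0,-0.0035,0,1],
    [0.0,0,-0.0025,0,1],
    [0.0,0,-0.0015,0,1],
  ],
)

```text
time: 9.98
tcp_pos: [0.5067, 0.0569, 0.1276]
eef_rot: [[0.124, 0.992, 0.001], [0.992, -0.124, 0.001], [0.001, 0.0, -1.0]]
contact_force: [2.9, 1.2, -0.3]
finger_gap: 0.0297
grasp_force: 10.0
```

```bash
python3 obs.py track 0.066 4 3 1.5
```

```text
t 9.98 meas 0.0511 [0.0459 0.0562] [([283.2, 376.6], 602), ([333.7, 377.8], 599)]
t 10.03 meas 0.0470 [0.0442 0.0499] [([283.2, 376.4], 596), ([333.9, 377.2], 576)]
t 10.08 meas 0.0514 [0.0461 0.0567] [([283.2, 376.6], 607), ([333.5, 377.9], 622)]
est th w th0 g r [ 0.0469 -0.0271 -0.0048  3.2923  2.0545] sd [0.0027 0.0075 0.0023 0.0437 0.0336]
t 10.13 phi cmd -0.022 sensed -0.022 F [ 3.2  0.9 -0.1]
eq phi -0.04749681146555057
[[0.0, 0, -0.003, 0, 1], [0.0, 0, -0.002, 0, 1], [0.0, 0, -0.0005, 0, 1], [0.0, 0, 0.0, 0, 1]]
pred end [0.0423 0.0017] [0.0052 0.011 ] phi 0.013
```

Call:
step_arm(
  deltas=[
    [0.0,0,-0.003,0,1],
    [0.0,0,-0.002,0,1],
    [0.0,0,-0.0005,0,1],
    [0.0,0,0.0,0,1],
  ],
)

```text
time: 10.47
tcp_pos: [0.5067, 0.0569, 0.1328]
eef_rot: [[0.124, 0.992, 0.0], [0.992, -0.124, 0.001], [0.001, 0.0, -1.0]]
contact_force: [4.0, 3.3, -1.0]
finger_gap: 0.0299
grasp_force: 10.0
```

```bash
python3 obs.py track 0.066 4 3 2.5
```

```text
t 10.47 meas 0.0455 [0.0423 0.0488] [([283.2, 376.3], 621), ([334.0, 377.1], 594)]
t 10.52 meas 0.0436 [0.0386 0.0487] [([283.4, 375.9], 600), ([333.7, 377.1], 590)]
t 10.57 meas 0.0474 [0.0428 0.0521] [([283.2, 376.3], 622), ([333.8, 377.4], 606)]
est th w th0 g r [ 0.0468  0.0213 -0.0051  3.2934  2.0544] sd [0.0026 0.0075 0.0022 0.0447 0.0344]
t 10.62 phi cmd 0.013 sensed 0.012 F [ 3.7  4.4 -0.4]
eq phi -0.04792447075683809
[[0.0, 0, 0.002, 0, 1], [0.0, 0, 0.0025, 0, 1], [0.0, 0, 0.002, 0, 1], [0.0, 0, 0.002, 0, 1]]
pred end [0.0571 0.0341] [0.0052 0.011 ] phi -0.04
```

Call:
step_arm(
  deltas=[
    [0.0,0,0.002,0,1],
    [0.0,0,0.0025,0,1],
    [0.0,0,0.002,0,1],
    [0.0,0,0.002,0,1],
  ],
)

```text
time: 10.95
tcp_pos: [0.5067, 0.0563, 0.124]
eef_rot: [[0.124, 0.992, -0.0], [0.992, -0.124, -0.001], [-0.001, 0.0, -1.0]]
contact_force: [3.8, 0.1, 0.3]
finger_gap: 0.0298
grasp_force: 10.0
```

```bash
python3 obs.py track 0.066 4 3 2.5
```

```text
t 10.95 meas 0.0554 [0.0476 0.0631] [([283.1, 376.8], 595), ([333.7, 378.5], 607)]
t 11.00 meas 0.0576 [0.0568 0.0584] [([283.1, 377.7], 619), ([333.8, 378.0], 575)]
t 11.05 meas 0.0559 [0.0519 0.0599] [([283.4, 377.2], 590), ([333.9, 378.2], 571)]
est th w th0 g r [ 0.0595  0.0293 -0.0045  3.2924  2.0514] sd [0.0026 0.0071 0.0017 0.0429 0.032 ]
t 11.10 phi cmd -0.040 sensed -0.042 F [2.9 1.1 0.3]
eq phi -0.04721962761725283
[[-0.0, 0, 0.002, 0, 1], [-0.0, 0, 0.0015, 0, 1], [-0.0, 0, 0.001, 0, 1], [-0.0, 0, 0.0005, 0, 1]]
pred end [0.0675 0.0167] [0.005  0.0102] phi -0.072
```

Call:
step_arm(
  deltas=[
    [0,0,0.002,0,1],
    [0,0,0.0015,0,1],
    [0,0,0.001,0,1],
    [0,0,0.0005,0,1],
  ],
)

```text
time: 11.43
tcp_pos: [0.5066, 0.0559, 0.1191]
eef_rot: [[0.124, 0.992, -0.0], [0.992, -0.124, -0.001], [-0.001, -0.0, -1.0]]
contact_force: [1.6, -5.6, 1.5]
finger_gap: 0.03
grasp_force: 10.0
```

```bash
sed -i 's/^s=ctrl.sense();run/if len(sys.argv)>6: cv2.imwrite(f"pics\/p{sys.argv[6]}t.png",ctrl.camera("top")[:,:,::-1]);cv2.imwrite(f"pics\/p{sys.argv[6]}s.png",im[:,:,::-1])\ns=ctrl.sense();run/' obs.py; python3 obs.py track 0.066 4 3 2.5 a
```

```text
t 11.43 meas 0.0613 [0.059  0.0636] [([283.2, 377.9], 600), ([333.4, 378.6], 583)]
t 11.48 meas 0.0659 [0.0612 0.0705] [([283.1, 378.1], 609), ([333.4, 379.2], 617)]
t 11.53 meas 0.0651 [0.0621 0.0681] [([283.2, 378.2], 617), ([333.5, 379.0], 606)]
est th w th0 g r [ 6.5500e-02  3.0000e-04 -4.1000e-03  3.2913e+00  2.0503e+00] sd [0.0029 0.0076 0.0015 0.0414 0.0306]
t 11.63 phi cmd -0.072 sensed -0.072 F [ 1.4 -5.3  1.6]
eq phi -0.046600530744317595
[[-0.0, 0, -0.0015, 0, 1], [-0.0, 0, -0.0015, 0, 1], [0.0, 0, -0.0005, 0, 1], [0.0, 0, -0.001, 0, 1]]
pred end [ 0.0642 -0.0047] [0.0054 0.0107] phi -0.043
```

Call:
step_arm(
  deltas=[
    [0,0,-0.0015,0,1],
    [0,0,-0.0015,0,1],
    [0.0,0,-0.0005,0,1],
    [0.0,0,-0.001,0,1],
  ],
)

```text
time: 11.97
tcp_pos: [0.5067, 0.0565, 0.1237]
eef_rot: [[0.124, 0.992, 0.0], [0.992, -0.124, 0.0], [0.0, 0.0, -1.0]]
contact_force: [3.3, -3.2, -0.5]
finger_gap: 0.0298
grasp_force: 10.0
```

```bash
python3 obs.py track 0.066 5 3 2.5; python3 - <<'E'
import cv2,numpy as np
for n in("side0","side1","pas"):
    g=cv2.cvtColor(cv2.imread(f"pics/{n}.png"),6).astype(float)
    pr=g[212:250,336:349].min(1);bg=np.median(g[212:250,344:349]);print(n,bg,pr[:26].astype(int).tolist())
for n in("top0","pat"):
    b=cv2.imread(f"pics/{n}.png");g=cv2.cvtColor(b,6);print(n);print(g[142:151,382:404])
    h=cv2.cvtColor(b,40);m=cv2.inRange(h,(15,70,60),(30,255,255))[125:137,380:400];ys,xs=np.nonzero(m);print("idx",xs.mean()+380,ys.mean()+125,len(xs))
E
```

```text
t 11.97 meas 0.0561 [0.0488 0.0633] [([283.4, 376.9], 592), ([333.6, 378.5], 609)]
t 12.02 meas 0.0550 [0.049 0.061] [([283.4, 376.9], 590), ([333.6, 378.3], 604)]
t 12.07 meas 0.0556 [0.0501 0.0611] [([283.1, 377.0], 608), ([333.8, 378.3], 582)]
est th w th0 g r [ 0.055  -0.0168 -0.0036  3.2894  2.0511] sd [0.0026 0.0071 0.001  0.0399 0.0284]
t 12.12 phi cmd -0.043 sensed -0.044 F [ 3.3 -2.8 -0.3]
eq phi -0.04565064977912589
[[0.0, 0, -0.0035, 0, 1], [0.0, 0, -0.002, 0, 1], [0.0, 0, -0.001, 0, 1], [0.0, 0, 0.0, 0, 1], [0.0, 0, 0.001, 0, 1]]
pred end [0.0524 0.0071] [0.0056 0.0106] phi -0.009
side0 115.0 [61, 78, 107, 110, 110, 108, 108, 108, 106, 102, 102, 106, 109, 109, 108, 109, 112, 113, 107, 85, 77, 61, 49, 47, 42, 43]
side1 117.0 [61, 78, 110, 110, 110, 109, 108, 110, 108, 104, 105, 108, 109, 110, 111, 112, 113, 115, 109, 88, 79, 64, 50, 49, 43, 42]
pas 117.0 [61, 77, 108, 109, 110, 110, 109, 110, 99, 83, 58, 49, 50, 47, 45, 47, 54, 55, 59, 63, 51, 46, 46, 52, 47, 44]
top0
[[ 71  90 121 124 121 122 120 119 119 119 119 119 119 121 118 120 117 119
  120 120 122 121]
 [ 88 123 125
[... 961 characters left out ...]
126]
 [122 128 128 119  94  92 100 123 119 118 118 119 118 117 119 117 117 118
  120 121 124 123]
 [128 130 127  92  67  63  96 123 118 115 116 114 116 116 120 118 116 118
  120 120 124 124]
 [126 130 105  63  54  85 122 121 119 117 117 117 117 118 118 119 119 119
  122 121 124 124]
 [101  97  71  52  81 116 124 121 121 119 118 120 120 119 120 121 120 121
  120 121 124 125]
 [ 90  78  52  53  69 114 125 122 123 121 123 123 120 123 121 122 123 123
  122 124 122 124]
 [ 61  57  61  59  64 118 127 125 124 125 124 124 121 121 123 124 125 125
  124 123 124 124]
 [ 43  42  43  50  86 126 125 124 124 126 126 124 124 125 124 124 121 123
  124 124 123 125]]
idx 388.3243243243243 133.54054054054055 37
```

Call:
step_arm(
  deltas=[
    [0.0,0,-0.0035,0,1],
    [0.0,0,-0.002,0,1],
    [0.0,0,-0.001,0,1],
    [0.0,0,0.0,0,1],
    [0.0,0,0.001,0,1],
  ],
)

```text
time: 12.53
tcp_pos: [0.5067, 0.0568, 0.1293]
eef_rot: [[0.124, 0.992, 0.0], [0.992, -0.124, 0.0], [0.001, 0.0, -1.0]]
contact_force: [3.5, 1.8, 0.4]
finger_gap: 0.0299
grasp_force: 10.0
```

```bash
python3 obs.py track 0.066 5 3 4; python3 - <<'E'
from geo import *
import sys
yaw=np.radians(-7.13);EX=np.array([np.cos(yaw),np.sin(yaw),0]);EY=np.array([-np.sin(yaw),np.cos(yaw),0]);piv=np.array([.6265,-.118,.15])
for th in(.24,.07,.065,.06,.055,.05):
    X=piv+.0615*EX-.16*np.sin(th)*EY+[0,0,.16*np.cos(th)];I=X+.0265*EX
    print(th,proj("top",X),proj("side",X),proj("top",I),proj("side",I))
import pickle
for l in pickle.load(open("S.pkl","rb"))["log"][-24:]: print(np.round(l,3).tolist(),end=" ")
E
```

```text
t 12.53 meas 0.0581 [0.0514 0.0649] [([283.1, 377.2], 611), ([333.4, 378.7], 615)]
t 12.58 meas 0.0574 [0.0539 0.0609] [([283.2, 377.4], 602), ([333.6, 378.3], 589)]
t 12.63 meas 0.0573 [0.0527 0.0619] [([283.2, 377.3], 592), ([333.6, 378.4], 603)]
est th w th0 g r [ 0.0589  0.0225 -0.0038  3.2912  2.0508] sd [0.0026 0.0071 0.0011 0.04   0.0301]
t 12.68 phi cmd -0.009 sensed -0.010 F [ 4.2  3.7 -0.2]
eq phi -0.0459762565465328
[[0.0, 0, 0.0035, 0, 1], [0.0, 0, 0.0025, 0, 1], [-0.0, 0, 0.002, 0, 1], [-0.0, 0, 0.001, 0, 1], [-0.0, 0, 0.0005, 0, 1]]
pred end [0.0681 0.0148] [0.0056 0.0107] phi -0.068
0.24 [400.23334042 146.14638996] [342.22901895 231.7571267 ] [400.97215622 134.67646107] [357.14123323 231.92991804]
0.07 [388.46024322 144.47109186] [341.15387077 221.34051329] [389.24739991 132.97379804] [355.67963693 221.49481395]
0.065 [388.10294568 144.43022977] [341.12021703 221.07077232] [388.89152407 132.93279051] [355.63407104 221.22458391]
0.06 [387.74516643 144.38986836] [341.08646407 220.80318426] [388.53516576 132.89232159] [355.58838047 220.95651002]
0.055 [387.38691813 144.3500091 ] [341.05261328 220.53775299] [388.17833755 132.85239275] [355.54256708 220.69059614]
0.05 [387.02821345 144.31065344] [341.01866606 220.27448226] [387.82105205 132.81300543] [355.49663274 220.42684602]
[8.917, 0.069, -0.081] [8.967, 0.065, -0.081] [9.017, 0.068, -0.081] [9.4, 0.064, -0.097] [9.45, 0.069, -0.097] [9.5, 0.067, -0.097] [9.983, 0.051, -0.022] [10.033, 0.047, -0.022] [10.083, 0.051, -0.022] [10.467, 0.046, 0.013] [10.517, 0.044, 0.013] [10.567, 0.047, 0.013] [10.95, 0.055, -0.04] [11.0, 0.058, -0.04] [11.05, 0.056, -0.04] [11.433, 0.061, -0.072] [11.483, 0.066, -0.072] [11.533, 0.065, -0.072] [11.967, 0.056, -0.043] [12.017, 0.055, -0.043] [12.067, 0.056, -0.043] [12.533, 0.058, -0.009] [12.583, 0.057, -0.009] [12.633, 0.057, -0.009]
```

Call:
step_arm(
  deltas=[
    [0.0,0,0.0035,0,1],
    [0.0,0,0.0025,0,1],
    [0,0,0.002,0,1],
    [0,0,0.001,0,1],
    [0,0,0.0005,0,1],
  ],
)

```text
time: 13.1
tcp_pos: [0.5066, 0.056, 0.1195]
eef_rot: [[0.124, 0.992, -0.0], [0.992, -0.124, -0.001], [-0.001, -0.0, -1.0]]
contact_force: [2.5, -3.3, 0.9]
finger_gap: 0.0301
grasp_force: 10.0
```

```bash
python3 obs.py track 0.066 4 3 4 b; python3 - <<'E'
import cv2,numpy as np
o=[]
for n in("top0","pat","pbt"):
    b=cv2.imread(f"pics/{n}.png");o.append(cv2.resize(b[127:152,380:406],None,fx=10,fy=10,interpolation=0))
    print(n,"sat");print(cv2.cvtColor(b,40)[128:140,382:394,1]) if n=="pbt" else 0
cv2.imwrite("pics/v.png",np.hstack(o))
E
```

```text
t 13.10 meas 0.0660 [0.0612 0.0708] [([283.3, 378.1], 610), ([333.6, 379.3], 598)]
t 13.15 meas 0.0667 [0.0623 0.071 ] [([283.0, 378.2], 602), ([333.5, 379.3], 615)]
t 13.20 meas 0.0622 [0.0573 0.0671] [([283.1, 377.7], 593), ([333.7, 378.9], 583)]
est th w th0 g r [ 6.5700e-02 -1.0000e-03 -3.6000e-03  3.2896e+00  2.0505e+00] sd [0.0028 0.0073 0.0009 0.0379 0.0279]
t 13.30 phi cmd -0.068 sensed -0.069 F [ 2.2 -5.3  1.2]
eq phi -0.04562152977586828
[[-0.0, 0, -0.002, 0, 1], [0.0, 0, -0.001, 0, 1], [0.0, 0, -0.001, 0, 1], [0.0, 0, -0.0005, 0, 1]]
pred end [ 0.0645 -0.0033] [0.0052 0.0102] phi -0.04
top0 sat
pat sat
pbt sat
[[ 30  26  30  28  28  30  30  28  28  25  25  27]
 [ 30  30  28  30  28  30  22  28  26  26  27  29]
 [ 30  29  28  27  21  17  15  15  16  18  26  28]
 [ 31  27  29  23  54  76  94  90  85  77  34  24]
 [ 29  31  27  31 105 118 118 119 120 117  69  24]
 [ 32  30  25  30 112 118 118 122 125 121  78  20]
 [ 32  25  22  21 108 123 118 115 114 121  81  26]
 [ 29  21  28  92 119 108 115 112  90  71  48  24]
 [ 23  24  76 118 115 114 102  43  26  30  28  26]
 [ 25  73 113 121 106 111  66  25  23  26  24  26]
 [ 75 113 123 114 108  64  24  25  26  32  29  30]
 [117 121 113 112  67  28  24  26  28  29  31  28]]
```

View pics/v.png

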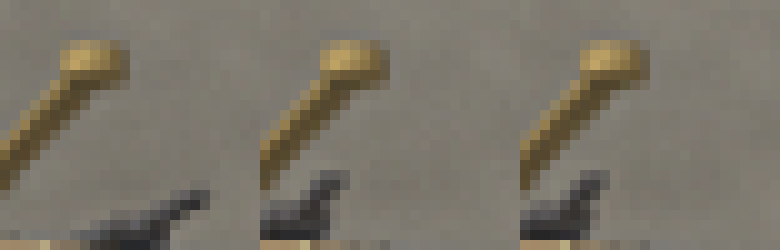

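In this crop the index disc centre is at column 388.8 and the pointer tip at about 387.2–387.8, so the pointer sits slightly low. I'll raise the aim to 0.069.

Call:
step_arm(
  deltas=[
    [0,0,-0.002,0,1],
    [0.0,0,-0.001,0,1],
    [0.0,0,-0.001,0,1],
    [0.0,0,-0.0005,0,1],
  ],
)

```text
time: 13.63
tcp_pos: [0.5067, 0.0566, 0.1243]
eef_rot: [[0.124, 0.992, 0.0], [0.992, -0.124, 0.0], [0.0, 0.0, -1.0]]
contact_force: [2.9, -1.1, -0.9]
finger_gap: 0.0298
grasp_force: 10.0
```

```bash
python3 obs.py track 0.069 4 3 4
```

```text
t 13.63 meas 0.0637 [0.0589 0.0685] [([283.2, 377.9], 602), ([333.2, 379.0], 602)]
t 13.68 meas 0.0580 [0.057  0.0589] [([283.0, 377.7], 594), ([333.4, 378.1], 577)]
t 13.73 meas 0.0621 [0.0576 0.0666] [([283.2, 377.8], 602), ([333.6, 378.8], 601)]
est th w th0 g r [ 0.0611 -0.0065 -0.0035  3.2882  2.0505] sd [0.0025 0.0067 0.0008 0.037  0.0269]
t 13.78 phi cmd -0.040 sensed -0.041 F [ 2.7 -2.8 -0.5]
eq phi -0.047210139531294604
[[0.0, 0, -0.0025, 0, 1], [0.0, 0, -0.001, 0, 1], [0.0, 0, -0.0, 0, 1], [0.0, 0, 0.0005, 0, 1]]
pred end [0.0611 0.0076] [0.0047 0.0094] phi -0.022
```

Call:
step_arm(
  deltas=[
    [0.0,0,-0.0025,0,1],
    [0.0,0,-0.001,0,1],
    [0.0,0,0,0,1],
    [0.0,0,0.0005,0,1],
  ],
)

```text
time: 14.12
tcp_pos: [0.5067, 0.0567, 0.1273]
eef_rot: [[0.124, 0.992, 0.0], [0.992, -0.124, 0.0], [0.0, 0.0, -1.0]]
contact_force: [4.9, 1.0, 0.1]
finger_gap: 0.0298
grasp_force: 10.0
```

```bash
python3 obs.py track 0.069 4 3 4
```

```text
t 14.12 meas 0.0610 [0.0629 0.0592] [([283.3, 378.3], 615), ([333.8, 378.1], 572)]
t 14.17 meas 0.0600 [0.053 0.067] [([283.4, 377.3], 569), ([333.7, 378.9], 593)]
t 14.22 meas 0.0655 [0.0603 0.0707] [([283.3, 378.0], 599), ([333.6, 379.2], 603)]
est th w th0 g r [ 0.0635  0.0152 -0.0035  3.2885  2.0506] sd [0.0026 0.0069 0.0008 0.0387 0.0274]
t 14.27 phi cmd -0.022 sensed -0.022 F [4.5 1.1 0.2]
eq phi -0.04719140418507756
[[0.0, 0, 0.002, 0, 1], [0.0, 0, 0.002, 0, 1], [-0.0, 0, 0.001, 0, 1], [-0.0, 0, 0.001, 0, 1]]
pred end [0.069  0.0138] [0.0048 0.0096] phi -0.059
```

Call:
step_arm(
  deltas=[
    [0.0,0,0.002,0,1],
    [0.0,0,0.002,0,1],
    [0,0,0.001,0,1],
    [0,0,0.001,0,1],
  ],
)

```text
time: 14.6
tcp_pos: [0.5066, 0.0562, 0.1211]
eef_rot: [[0.124, 0.992, -0.0], [0.992, -0.124, -0.001], [-0.001, -0.0, -1.0]]
contact_force: [3.8, -1.6, 1.7]
finger_gap: 0.0297
grasp_force: 10.0
```

```bash
python3 obs.py track 0.069 4 3 4
```

```text
t 14.60 meas 0.0665 [0.0651 0.0678] [([283.3, 378.5], 592), ([333.0, 379.0], 558)]
t 14.65 meas 0.0691 [0.0643 0.0739] [([282.9, 378.4], 589), ([333.2, 379.6], 588)]
t 14.70 meas 0.0667 [0.0569 0.0765] [([283.0, 377.7], 537), ([333.5, 379.8], 603)]
est th w th0 g r [ 0.0686  0.0065 -0.0034  3.2873  2.0505] sd [0.0025 0.0068 0.0007 0.0384 0.0264]
t 14.75 phi cmd -0.059 sensed -0.060 F [ 3.8 -2.7  0.7]
eq phi -0.04705776507293459
[[-0.0, 0, -0.0, 0, 1], [-0.0, 0, -0.0005, 0, 1], [-0.0, 0, -0.0, 0, 1], [-0.0, 0, -0.0005, 0, 1]]
pred end [0.0695 0.    ] [0.0048 0.0097] phi -0.053
```

Call:
step_arm(
  deltas=[
    [0,0,0,0,1],
    [0,0,-0.0005,0,1],
    [0,0,0,0,1],
    [0,0,-0.0005,0,1],
  ],
)

```text
time: 15.08
tcp_pos: [0.5066, 0.0563, 0.1222]
eef_rot: [[0.124, 0.992, -0.0], [0.992, -0.124, -0.0], [-0.0, -0.0, -1.0]]
contact_force: [4.7, -4.0, 0.2]
finger_gap: 0.0298
grasp_force: 10.0
```

```bash
python3 obs.py track 0.068 4 3 4
```

```text
t 15.08 meas 0.0651 [0.0614 0.0688] [([283.1, 378.1], 577), ([333.3, 379.1], 568)]
t 15.13 meas 0.0694 [0.0641 0.0748] [([283.1, 378.4], 588), ([333.6, 379.6], 600)]
t 15.18 meas 0.0626 [0.0598 0.0654] [([283.1, 378.0], 564), ([333.1, 378.7], 565)]
est th w th0 g r [ 0.0656 -0.0073 -0.0033  3.2873  2.0516] sd [0.0026 0.0068 0.0006 0.0394 0.0265]
t 15.23 phi cmd -0.053 sensed -0.053 F [ 3.5 -3.6  0.8]
eq phi -0.046271541808655406
[[0.0, 0, -0.002, 0, 1], [0.0, 0, -0.001, 0, 1], [0.0, 0, -0.0005, 0, 1], [0.0, 0, -0.0, 0, 1]]
pred end [ 0.064  -0.0008] [0.0047 0.0095] phi -0.031
```

Call:
step_arm(
  deltas=[
    [0,0,-0.002,0,1],
    [0,0,-0.001,0,1],
    [0,0,-0.0005,0,1],
    [0,0,0,0,1],
  ],
)

```text
time: 15.57
tcp_pos: [0.5067, 0.0567, 0.1258]
eef_rot: [[0.124, 0.992, 0.0], [0.992, -0.124, 0.0], [0.0, 0.0, -1.0]]
contact_force: [4.4, 0.4, -0.8]
finger_gap: 0.0301
grasp_force: 10.0
```

```bash
python3 obs.py track 0.068 4 3 4
```

```text
t 15.57 meas 0.0736 [0.0676 0.0795] [([283.2, 378.7], 603), ([333.4, 380.1], 617)]
t 15.62 meas 0.0711 [0.0676 0.0747] [([283.0, 378.7], 598), ([333.6, 379.6], 583)]
t 15.67 meas 0.0729 [0.0697 0.076 ] [([283.1, 378.9], 609), ([333.6, 379.8], 596)]
est th w th0 g r [ 0.0726  0.016  -0.0034  3.2874  2.048 ] sd [0.0026 0.0067 0.0007 0.0367 0.0256]
t 15.72 phi cmd -0.031 sensed -0.032 F [ 4.1 -0.2 -0.7]
eq phi -0.046644714020239106
[[-0.0, 0, 0.0045, 0, 1], [-0.0, 0, 0.0025, 0, 1], [-0.0005, 0, 0.001, 0, 1], [0.0, 0, -0.0, 0, 1]]
pred end [0.0761 0.0011] [0.0047 0.0095] phi -0.081
```

Call:
step_arm(
  deltas=[
    [0,0,0.0045,0,1],
    [0,0,0.0025,0,1],
    [-0.0005,0,0.001,0,1],
    [0,0,0,0,1],
  ],
)

```text
time: 16.05
tcp_pos: [0.5066, 0.056, 0.1173]
eef_rot: [[0.124, 0.992, -0.0], [0.992, -0.124, 0.0], [0.0, -0.0, -1.0]]
contact_force: [4.4, 0.0, 0.1]
finger_gap: 0.0296
grasp_force: 10.0
```

```bash
python3 obs.py track 0.068 4 3 4
```

```text
t 16.05 meas 0.0647 [0.0579 0.0715] [([283.1, 377.8], 555), ([333.4, 379.3], 581)]
t 16.10 meas 0.0711 [0.0665 0.0757] [([283.1, 378.6], 595), ([333.4, 379.7], 600)]
t 16.15 meas 0.0721 [0.0691 0.0752] [([283.0, 378.9], 606), ([333.4, 379.7], 597)]
est th w th0 g r [ 0.0693 -0.017  -0.0033  3.2842  2.0492] sd [0.0026 0.0069 0.0006 0.0352 0.0237]
t 16.20 phi cmd -0.081 sensed -0.082 F [ 4.  -1.5  0.6]
eq phi -0.046327054357879247
[[0.0005, 0, -0.004, 0, 1], [0.0, 0, -0.003, 0, 1], [0.0, 0, -0.0015, 0, 1], [0.0, 0, -0.001, 0, 1]]
pred end [ 0.0635 -0.0115] [0.0048 0.0096] phi -0.022
```

Call:
step_arm(
  deltas=[
    [0.0005,0,-0.004,0,1],
    [0,0,-0.003,0,1],
    [0,0,-0.0015,0,1],
    [0,0,-0.001,0,1],
  ],
)

```text
time: 16.53
tcp_pos: [0.5067, 0.0569, 0.1274]
eef_rot: [[0.124, 0.992, 0.0], [0.992, -0.124, 0.001], [0.001, 0.0, -1.0]]
contact_force: [5.0, 2.5, -0.9]
finger_gap: 0.0299
grasp_force: 10.0
```

```bash
python3 obs.py track 0.068 4 3 4
```

```text
t 16.53 meas 0.0673 [0.0609 0.0737] [([283.4, 378.1], 602), ([333.5, 379.5], 611)]
t 16.58 meas 0.0628 [0.0629 0.0628] [([283.2, 378.3], 619), ([333.7, 378.5], 574)]
t 16.63 meas 0.0653 [0.0607 0.07  ] [([283.3, 378.1], 606), ([333.6, 379.2], 604)]
est th w th0 g r [ 6.4500e-02 -1.2000e-03 -3.4000e-03  3.2853e+00  2.0491e+00] sd [0.0026 0.0068 0.0006 0.0358 0.0245]
t 16.68 phi cmd -0.022 sensed -0.022 F [ 4.4  2.7 -0.1]
eq phi -0.046424332829392026
[[0.0, 0, 0.0005, 0, 1], [0.0, 0, 0.001, 0, 1], [0.0, 0, 0.0005, 0, 1], [0.0, 0, 0.001, 0, 1]]
pred end [0.066  0.0077] [0.0047 0.0095] phi -0.04
```

Call:
step_arm(
  deltas=[
    [0,0,0.0005,0,1],
    [0,0,0.001,0,1],
    [0,0,0.0005,0,1],
    [0,0,0.001,0,1],
  ],
)

```text
time: 17.02
tcp_pos: [0.5067, 0.0566, 0.1243]
eef_rot: [[0.124, 0.992, 0.0], [0.992, -0.124, 0.0], [0.0, 0.0, -1.0]]
contact_force: [4.9, 1.4, 0.6]
finger_gap: 0.0298
grasp_force: 10.0
```

```bash
python3 obs.py track 0.068 4 3 4
```

```text
t 17.02 meas 0.0665 [0.0621 0.0708] [([283.4, 378.2], 587), ([333.5, 379.3], 599)]
t 17.07 meas 0.0618 [0.0652 0.0585] [([283.3, 378.5], 601), ([333.3, 378.0], 547)]
t 17.12 meas 0.0644 [0.0624 0.0664] [([283.4, 378.2], 594), ([333.7, 378.8], 559)]
est th w th0 g r [ 0.0651  0.0053 -0.0033  3.2848  2.0493] sd [0.0025 0.0068 0.0006 0.036  0.0235]
t 17.17 phi cmd -0.040 sensed -0.041 F [5.2 1.4 0.5]
eq phi -0.04633296626030313
[[0.0, 0, 0.0005, 0, 1], [0.0, 0, 0.0, 0, 1], [0.0, 0, 0.0005, 0, 1], [0.0, 0, 0.0, 0, 1]]
pred end [0.0669 0.0052] [0.0047 0.0094] phi -0.047
```

Call:
step_arm(
  deltas=[
    [0,0,0.0005,0,1],
    [0,0,0,0,1],
    [0,0,0.0005,0,1],
    [0,0,0,0,1],
  ],
)

```text
time: 17.5
tcp_pos: [0.5067, 0.0565, 0.1232]
eef_rot: [[0.124, 0.992, 0.0], [0.992, -0.124, 0.0], [0.0, 0.0, -1.0]]
contact_force: [4.6, 0.7, -0.2]
finger_gap: 0.0299
grasp_force: 10.0
```

```bash
python3 obs.py track 0.068 4 3 4
```

```text
t 17.50 meas 0.0676 [0.0644 0.0708] [([283.4, 378.4], 588), ([333.4, 379.3], 580)]
t 17.55 meas 0.0679 [0.0656 0.0703] [([283.2, 378.5], 598), ([333.4, 379.2], 588)]
t 17.60 meas 0.0707 [0.0671 0.0744] [([283.0, 378.7], 596), ([333.2, 379.6], 588)]
est th w th0 g r [ 0.0693  0.0074 -0.0033  3.2856  2.0496] sd [0.0026 0.0069 0.0005 0.0362 0.0236]
t 17.65 phi cmd -0.047 sensed -0.047 F [ 4.1  1.1 -0.2]
eq phi -0.046368441879947084
[[-0.0, 0, 0.0015, 0, 1], [-0.0, 0, 0.0005, 0, 1], [-0.0, 0, 0.0, 0, 1], [-0.0, 0, 0.0, 0, 1]]
pred end [0.0707 0.0004] [0.0048 0.0096] phi -0.059
```

Call:
step_arm(
  deltas=[
    [0,0,0.0015,0,1],
    [0,0,0.0005,0,1],
    [0,0,0,0,1],
    [0,0,0,0,1],
  ],
)

```text
time: 17.98
tcp_pos: [0.5066, 0.0563, 0.1212]
eef_rot: [[0.124, 0.992, -0.0], [0.992, -0.124, -0.0], [-0.0, -0.0, -1.0]]
contact_force: [4.6, -1.0, 0.8]
finger_gap: 0.03
grasp_force: 10.0
```

```bash
python3 obs.py track 0.068 4 3 4
```

```text
t 17.98 meas 0.0699 [0.0678 0.072 ] [([283.2, 378.7], 605), ([333.6, 379.4], 596)]
t 18.03 meas 0.0654 [0.0611 0.0697] [([283.4, 378.1], 582), ([333.6, 379.1], 585)]
t 18.08 meas 0.0640 [0.0606 0.0674] [([283.4, 378.0], 583), ([333.7, 378.9], 585)]
est th w th0 g r [ 0.0661 -0.0099 -0.0033  3.2821  2.0498] sd [0.0025 0.0068 0.0005 0.0339 0.0212]
t 18.13 phi cmd -0.059 sensed -0.060 F [ 4.2 -1.6  0.9]
eq phi -0.04616632086328472
[[0.0, 0, -0.0025, 0, 1], [0.0, 0, -0.0015, 0, 1], [0.0, 0, -0.001, 0, 1], [0.0, 0, -0.0, 0, 1]]
pred end [ 0.0635 -0.0031] [0.0047 0.0094] phi -0.028
```

Call:
step_arm(
  deltas=[
    [0,0,-0.0025,0,1],
    [0,0,-0.0015,0,1],
    [0,0,-0.001,0,1],
    [0,0,0,0,1],
  ],
)

```text
time: 18.47
tcp_pos: [0.5067, 0.0567, 0.1263]
eef_rot: [[0.124, 0.992, 0.0], [0.992, -0.124, 0.0], [0.001, 0.0, -1.0]]
contact_force: [5.1, 0.7, -0.7]
finger_gap: 0.0298
grasp_force: 10.0
```

```bash
python3 obs.py track 0.068 4 3 4 c
```

```text
t 18.47 meas 0.0670 [0.0627 0.0714] [([283.1, 378.3], 609), ([333.4, 379.3], 602)]
t 18.52 meas 0.0675 [0.062  0.0729] [([283.3, 378.2], 611), ([333.5, 379.5], 601)]
t 18.57 meas 0.0623 [0.0588 0.0659] [([283.3, 377.9], 597), ([333.5, 378.8], 572)]
est th w th0 g r [ 0.0657  0.0064 -0.0033  3.2828  2.0499] sd [0.0028 0.0072 0.0005 0.0339 0.0212]
t 18.67 phi cmd -0.028 sensed -0.029 F [ 4.9  0.4 -0.3]
eq phi -0.04620082438860075
[[0.0, 0, 0.0015, 0, 1], [0.0, 0, 0.001, 0, 1], [0.0, 0, 0.001, 0, 1], [0.0, 0, 0.0005, 0, 1]]
pred end [0.0684 0.0068] [0.0052 0.0099] phi -0.053
```

Call:
step_arm(
  deltas=[
    [0,0,0.0015,0,1],
    [0,0,0.001,0,1],
    [0,0,0.001,0,1],
    [0,0,0.0005,0,1],
  ],
)

```text
time: 19.0
tcp_pos: [0.5066, 0.0564, 0.1221]
eef_rot: [[0.124, 0.992, -0.0], [0.992, -0.124, -0.0], [-0.0, -0.0, -1.0]]
contact_force: [4.2, -0.1, 1.0]
finger_gap: 0.0298
grasp_force: 10.0
```

```bash
python3 obs.py track 0.068 4 3 4; python3 - <<'E'
import cv2,numpy as np
o=[];b=np.mean([cv2.imread(f"pics/{n}.png") for n in("pat","pbt","pct")],0).astype(np.uint8)
s=np.mean([cv2.imread(f"pics/{n}.png") for n in("pas","pbs","pcs")],0).astype(np.uint8)
cv2.imwrite("pics/v2.png",np.hstack([cv2.resize(b[127:152,380:405],(400,400),interpolation=2),cv2.resize(s[212:242,334:364],(400,400),interpolation=2)]))
E
```

```text
t 19.00 meas 0.0690 [0.0637 0.0743] [([282.8, 378.3], 586), ([333.3, 379.6], 604)]
t 19.05 meas 0.0683 [0.0681 0.0685] [([283.1, 378.8], 607), ([333.6, 379.0], 584)]
t 19.10 meas 0.0677 [0.0653 0.0701] [([283.2, 378.5], 597), ([333.7, 379.2], 581)]
est th w th0 g r [ 0.0687  0.0038 -0.0033  3.2818  2.0499] sd [0.0025 0.0067 0.0005 0.0343 0.021 ]
t 19.15 phi cmd -0.053 sensed -0.054 F [ 4.7 -0.7  0.9]
eq phi -0.04615907158672346
[[-0.0, 0, 0.0, 0, 1], [-0.0, 0, 0.0, 0, 1], [-0.0, 0, 0.0, 0, 1], [0.0, 0, -0.0, 0, 1]]
pred end [ 0.0693 -0.0004] [0.0046 0.0093] phi -0.053
```

View pics/v2.png

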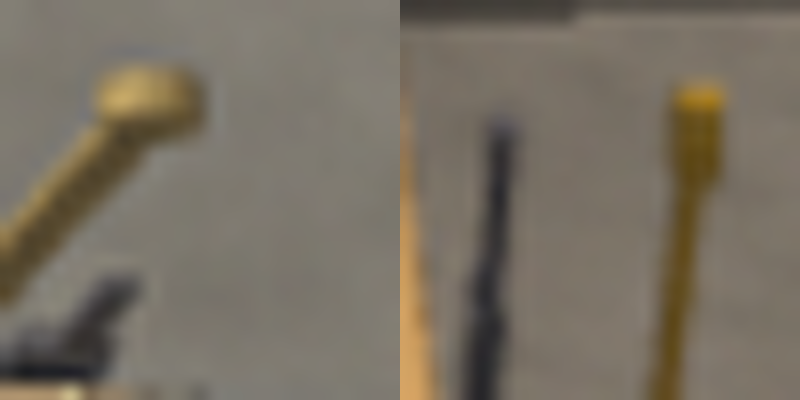

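The pictures show the index disc centre at top (388.9,132.9) and side row 221.4, which gives 0.065–0.068 rad. The pointer tip gives about 0.0645. The pointer is on the index and has stayed within ±0.008 rad since 12.5 s. I'll do one more hold cycle, then lay it back in small steps.

Call:
step_arm(
  deltas=[
    [0,0,0,0,1],
    [0,0,0,0,1],
    [0,0,0,0,1],
    [0,0,0,0,1],
  ],
)

```text
time: 19.48
tcp_pos: [0.5066, 0.0564, 0.1222]
eef_rot: [[0.124, 0.992, -0.0], [0.992, -0.124, -0.0], [-0.0, 0.0, -1.0]]
contact_force: [3.9, -1.4, 1.1]
finger_gap: 0.0296
grasp_force: 10.0
```

```bash
python3 obs.py track 0.11 4 3 1.5
```

```text
t 19.48 meas 0.0671 [0.0681 0.0661] [([283.1, 378.8], 605), ([333.1, 378.8], 572)]
t 19.53 meas 0.0720 [0.0682 0.0758] [([283.2, 378.8], 604), ([333.4, 379.7], 615)]
t 19.58 meas 0.0713 [0.0678 0.0747] [([283.1, 378.7], 604), ([333.6, 379.6], 601)]
est th w th0 g r [ 7.0100e-02 -4.0000e-04 -3.3000e-03  3.2818e+00  2.0496e+00] sd [0.0025 0.0069 0.0004 0.0348 0.0215]
t 19.63 phi cmd -0.053 sensed -0.053 F [ 3.9 -1.8  1.3]
eq phi -0.07142837451897878
[[0.0, 0, -0.004, 0, 1], [0.0, 0, -0.0025, 0, 1], [0.0, 0, -0.001, 0, 1], [0.0, 0, 0.0005, 0, 1]]
pred end [0.0729 0.021 ] [0.0047 0.0095] phi -0.009
```

Call:
step_arm(
  deltas=[
    [0,0,-0.004,0,1],
    [0,0,-0.0025,0,1],
    [0,0,-0.001,0,1],
    [0,0,0.0005,0,1],
  ],
)

```text
time: 19.97
tcp_pos: [0.5066, 0.0568, 0.1294]
eef_rot: [[0.124, 0.992, 0.0], [0.992, -0.124, 0.001], [0.001, 0.0, -1.0]]
contact_force: [4.9, 2.2, -0.0]
finger_gap: 0.0298
grasp_force: 10.0
```

```bash
python3 obs.py track 0.13 4 3 1.5
```

```text
t 19.97 meas 0.0727 [0.068  0.0774] [([282.9, 378.8], 597), ([333.4, 379.9], 602)]
t 20.02 meas 0.0750 [0.0714 0.0786] [([283.3, 379.1], 604), ([333.6, 380.0], 599)]
t 20.07 meas 0.0730 [0.0695 0.0764] [([283.2, 378.9], 598), ([333.6, 379.8], 593)]
est th w th0 g r [ 0.0764  0.0319 -0.0033  3.2823  2.05  ] sd [0.0025 0.0068 0.0004 0.0352 0.0216]
t 20.12 phi cmd -0.009 sensed -0.010 F [5.4 2.1 0. ]
eq phi -0.08344271252964061
[[0.0, 0, -0.0005, 0, 1], [0.0, 0, 0.001, 0, 1], [0.0, 0, 0.0015, 0, 1], [0.0, 0, 0.0015, 0, 1]]
pred end [0.0916 0.0557] [0.0047 0.0095] phi -0.031
```

Call:
step_arm(
  deltas=[
    [0,0,-0.0005,0,1],
    [0,0,0.001,0,1],
    [0,0,0.0015,0,1],
    [0,0,0.0015,0,1],
  ],
)

```text
time: 20.45
tcp_pos: [0.5067, 0.0566, 0.1256]
eef_rot: [[0.124, 0.992, 0.0], [0.992, -0.124, -0.0], [0.0, 0.0, -1.0]]
contact_force: [5.3, 0.3, 0.7]
finger_gap: 0.0301
grasp_force: 10.0
```

```bash
python3 obs.py track 0.17 4 3 1.5
```

```text
t 20.45 meas 0.0874 [0.0836 0.0912] [([283.0, 380.2], 580), ([333.3, 381.2], 581)]
t 20.50 meas 0.0833 [0.0758 0.0909] [([283.2, 379.5], 544), ([332.9, 381.2], 570)]
t 20.55 meas 0.0923 [0.0841 0.1006] [([283.0, 380.3], 561), ([333.3, 382.1], 583)]
est th w th0 g r [ 0.094   0.0537 -0.0033  3.2798  2.0504] sd [0.0025 0.0068 0.0004 0.0343 0.021 ]
t 20.60 phi cmd -0.031 sensed -0.033 F [5.6 0.2 0.5]
eq phi -0.10716810002013424
[[0.0, 0, -0.0015, 0, 1], [0.0, 0, 0.0005, 0, 1], [0.0, 0, 0.001, 0, 1], [0.0, 0, 0.002, 0, 1]]
pred end [0.1158 0.0759] [0.0047 0.0095] phi -0.043
```

Call:
step_arm(
  deltas=[
    [0,0,-0.0015,0,1],
    [0,0,0.0005,0,1],
    [0,0,0.001,0,1],
    [0,0,0.002,0,1],
  ],
)

```text
time: 20.93
tcp_pos: [0.5067, 0.0564, 0.1236]
eef_rot: [[0.124, 0.992, 0.0], [0.992, -0.124, -0.0], [-0.0, 0.0, -1.0]]
contact_force: [5.1, -1.2, 0.6]
finger_gap: 0.0303
grasp_force: 10.0
```

```bash
python3 obs.py track 0.19 4 3 1.5
```

```text
t 20.93 meas 0.1181 [0.1132 0.1229] [([283.2, 382.9], 570), ([333.1, 384.1], 563)]
t 20.98 meas 0.1189 [0.1178 0.12  ] [([283.1, 383.3], 572), ([332.8, 383.8], 550)]
t 21.03 meas 0.1234 [0.1181 0.1286] [([283.3, 383.3], 566), ([332.9, 384.6], 555)]
est th w th0 g r [ 0.1281  0.0843 -0.0033  3.2799  2.0507] sd [0.0026 0.007  0.0004 0.0351 0.0214]
t 21.08 phi cmd -0.043 sensed -0.046 F [4.4 0.7 0.3]
eq phi -0.11913148490309339
[[-0.0, 0, 0.0025, 0, 1], [-0.0005, 0, 0.003, 0, 1], [0.0, 0, 0.0025, 0, 1], [-0.0005, 0, 0.0025, 0, 1]]
pred end [0.1573 0.0851] [0.0048 0.0099] phi -0.109
```

Call:
step_arm(
  deltas=[
    [0,0,0.0025,0,1],
    [-0.0005,0,0.003,0,1],
    [0,0,0.0025,0,1],
    [-0.0005,0,0.0025,0,1],
  ],
)

```text
time: 21.42
tcp_pos: [0.5065, 0.0552, 0.1129]
eef_rot: [[0.124, 0.992, -0.0], [0.992, -0.124, -0.001], [-0.001, -0.0, -1.0]]
contact_force: [3.6, -1.5, 1.5]
finger_gap: 0.0297
grasp_force: 10.0
```

```bash
python3 obs.py track 0.21 4 3 1.5
```

```text
t 21.42 meas 0.1564 [0.1516 0.1612] [([283.1, 386.2], 555), ([332.7, 387.4], 555)]
t 21.47 meas 0.1581 [0.1539 0.1623] [([283.2, 386.4], 563), ([332.6, 387.5], 538)]
t 21.52 meas 0.1596 [0.1559 0.1634] [([283.1, 386.5], 550), ([332.9, 387.6], 532)]
est th w th0 g r [ 1.6610e-01  7.3100e-02 -3.2000e-03  3.2775e+00  2.0518e+00] sd [0.0026 0.0071 0.0004 0.0356 0.0212]
t 21.57 phi cmd -0.109 sensed -0.112 F [ 3.8 -3.8  1.6]
eq phi -0.13062534845633125
[[0.0, 0, 0.001, 0, 1], [-0.0, 0, 0.0015, 0, 1], [-0.0, 0, 0.001, 0, 1], [-0.0005, 0, 0.001, 0, 1]]
pred end [0.1883 0.0588] [0.0049 0.0101] phi -0.138
```

Call:
step_arm(
  deltas=[
    [0,0,0.001,0,1],
    [0,0,0.0015,0,1],
    [0,0,0.001,0,1],
    [-0.0005,0,0.001,0,1],
  ],
)

```text
time: 21.9
tcp_pos: [0.5064, 0.0546, 0.1086]
eef_rot: [[0.124, 0.992, -0.0], [0.992, -0.124, -0.001], [-0.001, -0.0, -1.0]]
contact_force: [3.8, -2.7, 1.8]
finger_gap: 0.0299
grasp_force: 10.0
```

```bash
python3 obs.py track 0.225 4 3 1.5
```

```text
t 21.90 meas 0.1768 [0.1719 0.1818] [([283.2, 387.8], 538), ([332.5, 389.1], 518)]
t 21.95 meas 0.1830 [0.1801 0.1859] [([283.3, 388.4], 547), ([332.3, 389.4], 516)]
t 22.00 meas 0.1834 [0.1819 0.185 ] [([283.2, 388.6], 550), ([332.4, 389.3], 517)]
est th w th0 g r [ 1.8660e-01  3.6200e-02 -3.2000e-03  3.2694e+00  2.0544e+00] sd [0.0026 0.0071 0.0004 0.0395 0.0213]
t 22.05 phi cmd -0.138 sensed -0.139 F [ 3.4 -3.4  1.8]
eq phi -0.13814835721194677
[[0.0005, 0, -0.002, 0, 1], [0.0, 0, -0.001, 0, 1], [0.0, 0, -0.0005, 0, 1], [0.0, 0, 0.0, 0, 1]]
pred end [0.1977 0.0332] [0.0049 0.0101] phi -0.116
```

Call:
step_arm(
  deltas=[
    [0.0005,0,-0.002,0,1],
    [0,0,-0.001,0,1],
    [0,0,-0.0005,0,1],
    [0,0,0,0,1],
  ],
)

```text
time: 22.38
tcp_pos: [0.5065, 0.0553, 0.1121]
eef_rot: [[0.124, 0.992, -0.0], [0.992, -0.124, -0.0], [-0.0, -0.0, -1.0]]
contact_force: [3.6, -2.4, -0.3]
finger_gap: 0.0299
grasp_force: 10.0
```

```bash
python3 obs.py track 0.235 4 3 1.5
```

```text
t 22.38 meas 0.1887 [0.1873 0.1901] [([283.2, 389.0], 546), ([331.9, 389.7], 497)]
t 22.43 meas 0.1897 [0.1875 0.192 ] [([283.3, 389.0], 530), ([331.8, 389.8], 500)]
t 22.48 meas 0.1908 [0.1897 0.1919] [([283.1, 389.2], 531), ([332.0, 389.8], 503)]
est th w th0 g r [ 1.9320e-01  1.9300e-02 -3.1000e-03  3.2597e+00  2.0556e+00] sd [0.0026 0.0071 0.0005 0.0448 0.0227]
t 22.53 phi cmd -0.116 sensed -0.117 F [ 4.7 -3.1 -1. ]
eq phi -0.14265755544006037
[[0.0005, 0, -0.0025, 0, 1], [0.0, 0, -0.001, 0, 1], [0.0, 0, 0.0, 0, 1], [-0.0, 0, 0.0005, 0, 1]]
pred end [0.2018 0.0339] [0.0049 0.01  ] phi -0.097
```

Call:
step_arm(
  deltas=[
    [0.0005,0,-0.0025,0,1],
    [0,0,-0.001,0,1],
    [0,0,0,0,1],
    [0,0,0.0005,0,1],
  ],
)

```text
time: 22.87
tcp_pos: [0.5066, 0.0559, 0.1151]
eef_rot: [[0.124, 0.992, -0.0], [0.992, -0.124, -0.0], [-0.0, -0.0, -1.0]]
contact_force: [4.2, -4.0, 1.1]
finger_gap: 0.03
grasp_force: 10.0
```

```bash
python3 obs.py track 0.24 4 3 1.5
```

```text
t 22.87 meas 0.1980 [0.1923 0.2037] [([283.0, 389.4], 526), ([332.3, 390.7], 503)]
t 22.92 meas 0.2038 [0.2005 0.2071] [([283.2, 390.0], 542), ([331.9, 391.0], 512)]
t 22.97 meas 0.1999 [0.195  0.2049] [([283.5, 389.6], 506), ([332.0, 390.8], 496)]
est th w th0 g r [ 2.0440e-01  3.6400e-02 -3.1000e-03  3.2562e+00  2.0559e+00] sd [0.0026 0.0068 0.0005 0.0448 0.0221]
t 23.02 phi cmd -0.097 sensed -0.098 F [ 4.8 -2.   0.5]
eq phi -0.14511852155646465
[[-0.0, 0, 0.001, 0, 1], [-0.0, 0, 0.001, 0, 1], [-0.0005, 0, 0.0015, 0, 1], [-0.0, 0, 0.0015, 0, 1]]
pred end [0.2184 0.0443] [0.0047 0.0097] phi -0.128
```

Call:
step_arm(
  deltas=[
    [0,0,0.001,0,1],
    [0,0,0.001,0,1],
    [-0.0005,0,0.0015,0,1],
    [0,0,0.0015,0,1],
  ],
)

```text
time: 23.35
tcp_pos: [0.5065, 0.0552, 0.1101]
eef_rot: [[0.124, 0.992, -0.0], [0.992, -0.124, -0.001], [-0.001, 0.0, -1.0]]
contact_force: [3.3, -4.9, 1.3]
finger_gap: 0.03
grasp_force: 10.0
```

```bash
python3 obs.py track 0.242 4 3 1.5
```

```text
t 23.35 meas 0.2185 [0.2148 0.2223] [([283.1, 391.0], 525), ([332.0, 392.1], 509)]
t 23.40 meas 0.2145 [0.2116 0.2175] [([283.4, 390.8], 512), ([331.9, 391.8], 494)]
t 23.45 meas 0.2192 [0.2135 0.2249] [([283.5, 390.9], 503), ([331.9, 392.3], 516)]
est th w th0 g r [ 2.2180e-01  3.9500e-02 -3.1000e-03  3.2526e+00  2.0552e+00] sd [0.0026 0.0071 0.0005 0.0443 0.0217]
t 23.50 phi cmd -0.128 sensed -0.130 F [ 3.  -4.8  1.3]
eq phi -0.14596123349482748
[[-0.0005, 0, 0.0015, 0, 1], [0.0, 0, 0.001, 0, 1], [-0.0, 0, 0.001, 0, 1], [-0.0, 0, 0.001, 0, 1]]
pred end [0.2338 0.0265] [0.0044 0.0129] phi -0.156
```

Call:
step_arm(
  deltas=[
    [-0.0005,0,0.0015,0,1],
    [0,0,0.001,0,1],
    [0,0,0.001,0,1],
    [0,0,0.001,0,1],
  ],
)

```text
time: 23.83
tcp_pos: [0.5064, 0.0545, 0.1056]
eef_rot: [[0.124, 0.992, -0.0], [0.992, -0.124, -0.001], [-0.001, -0.0, -1.0]]
contact_force: [3.7, -6.2, 1.2]
finger_gap: 0.0302
grasp_force: 10.0
```

```bash
python3 obs.py track 0.25 4 3 1.5
```

```text
t 23.83 meas 0.2268 [0.2222 0.2314] [([283.6, 391.5], 491), ([331.8, 392.8], 493)]
t 23.88 meas 0.2239 [0.2216 0.2261] [([283.4, 391.5], 488), ([331.5, 392.4], 477)]
t 23.93 meas 0.2258 [0.2243 0.2272] [([283.3, 391.7], 495), ([331.7, 392.5], 471)]
est th w th0 g r [ 2.2830e-01  1.0800e-02 -3.2000e-03  3.2382e+00  2.0521e+00] sd [0.0026 0.007  0.0005 0.0411 0.0191]
t 23.98 phi cmd -0.156 sensed -0.158 F [ 2.9 -6.3  2.4]
eq phi -0.14949896612330404
[[0.0, 0, -0.0025, 0, 1], [0.0005, 0, -0.0015, 0, 1], [-0.0, 0, -0.0005, 0, 1], [-0.0, 0, -0.0, 0, 1]]
pred end [0.2317 0.0117] [0.0047 0.0095] phi -0.128
```

Call:
step_arm(
  deltas=[
    [0,0,-0.0025,0,1],
    [0.0005,0,-0.0015,0,1],
    [0,0,-0.0005,0,1],
    [0,0,0,0,1],
  ],
)

```text
time: 24.32
tcp_pos: [0.5065, 0.0554, 0.1101]
eef_rot: [[0.124, 0.992, -0.0], [0.992, -0.124, -0.0], [-0.0, -0.0, -1.0]]
contact_force: [4.1, -3.9, 0.1]
finger_gap: 0.0298
grasp_force: 10.0
```

```bash
python3 obs.py ramp -0.115 6 3
```

```text
t 24.32 meas 0.2370 [0.2343 0.2398] [([283.4, 392.4], 507), ([331.7, 393.3], 490)]
t 24.37 meas 0.2397 [0.233  0.2464] [([283.3, 392.3], 492), ([331.7, 393.8], 512)]
t 24.42 meas 0.2406 [0.2355 0.2457] [([283.3, 392.4], 505), ([331.6, 393.7], 511)]
est th w th0 g r [ 2.3920e-01  8.3000e-03 -3.1000e-03  3.2490e+00  2.0542e+00] sd [0.0012 0.0112 0.0005 0.0431 0.0214]
t 24.47 phi cmd -0.128 sensed -0.130 F [ 4.  -3.1  0.9]
[[-0.0, 0, -0.0005, 0, 1], [-0.0, 0, -0.0, 0, 1], [0.0, 0, -0.0005, 0, 1], [0.0, 0, -0.0005, 0, 1], [0.0, 0, -0.0, 0, 1], [0.0, 0, -0.0005, 0, 1]]
pred end [0.24 0.  ] [0.0001 0.0015] phi -0.116
```

Touching the rest now. I'll settle gently, check, and then unload the lath.

Call:
step_arm(
  deltas=[
    [0,0,-0.0005,0,1],
    [0,0,0,0,1],
    [0,0,-0.0005,0,1],
    [0,0,-0.0005,0,1],
    [0,0,0,0,1],
    [0,0,-0.0005,0,1],
  ],
)

```text
time: 24.97
tcp_pos: [0.5066, 0.0557, 0.112]
eef_rot: [[0.124, 0.992, 0.0], [0.992, -0.124, 0.001], [0.001, 0.0, -1.0]]
contact_force: [5.8, -0.3, 0.1]
finger_gap: 0.0298
grasp_force: 10.0
```

```bash
python3 obs.py ramp 0.06 12 3
```

```text
t 24.97 meas 0.2399 [0.2368 0.2431] [([283.3, 392.5], 508), ([331.6, 393.6], 498)]
t 25.02 meas 0.2390 [0.2361 0.2419] [([283.3, 392.5], 498), ([331.8, 393.5], 492)]
t 25.07 meas 0.2384 [0.2366 0.2402] [([283.3, 392.5], 495), ([331.8, 393.4], 488)]
est th w th0 g r [ 2.3990e-01  1.6000e-03 -3.1000e-03  3.2494e+00  2.0545e+00] sd [0.0002 0.003  0.0005 0.044  0.0219]
t 25.12 phi cmd -0.116 sensed -0.117 F [ 5.7 -0.2 -0.8]
[[0.0005, 0, -0.0025, 0, 1], [0.0, 0, -0.002, 0, 1], [0.0005, 0, -0.0025, 0, 1], [-0.0, 0, -0.0025, 0, 1], [0.0, 0, -0.002, 0, 1], [0.0, 0, -0.0025, 0, 1], [0.0, 0, -0.0025, 0, 1], [0.0, 0, -0.002, 0, 1], [0.0, 0, -0.0025, 0, 1], [0.0, 0, -0.0025, 0, 1], [0.0, 0, -0.002, 0, 1], [-0.0, 0, -0.0025, 0, 1]]
pred end [0.24 0.  ] [0. 0.] phi 0.06
```

Call:
step_arm(
  deltas=[
    [0.0005,0,-0.0025,0,1],
    [0,0,-0.002,0,1],
    [0.0005,0,-0.0025,0,1],
    [0,0,-0.0025,0,1],
    [0,0,-0.002,0,1],
    [0,0,-0.0025,0,1],
    [0,0,-0.0025,0,1],
    [0,0,-0.002,0,1],
    [0,0,-0.0025,0,1],
    [0,0,-0.0025,0,1],
    [0,0,-0.002,0,1],
    [0,0,-0.0025,0,1],
  ],
)

```text
time: 26.12
tcp_pos: [0.5067, 0.0572, 0.1401]
eef_rot: [[0.124, 0.992, 0.0], [0.992, -0.124, 0.001], [0.001, 0.0, -1.0]]
contact_force: [6.4, 1.4, -0.6]
finger_gap: 0.0299
grasp_force: 10.0
```

```bash
python3 obs.py ramp 0.24 12 1
```

```text
t 26.12 meas 0.2389 [0.2358 0.2419] [([283.3, 392.5], 498), ([331.6, 393.5], 487)]
est th w th0 g r [ 2.4000e-01  4.0000e-04 -3.1000e-03  3.2495e+00  2.0545e+00] sd [0.     0.003  0.0005 0.0441 0.0219]
t 26.17 phi cmd 0.060 sensed 0.061 F [ 4.3  2.7 -0.2]
[[-0.0, 0, -0.0025, 0, 1], [-0.0005, 0, -0.0025, 0, 1], [-0.0, 0, -0.002, 0, 1], [-0.0005, 0, -0.0025, 0, 1], [-0.0, 0, -0.0025, 0, 1], [-0.0005, 0, -0.0025, 0, 1], [-0.0005, 0, -0.002, 0, 1], [-0.0005, 0, -0.0025, 0, 1], [-0.0005, 0, -0.0025, 0, 1], [-0.0005, 0, -0.0025, 0, 1], [-0.0005, 0, -0.002, 0, 1], [-0.0005, 0, -0.0025, 0, 1]]
pred end [0.24 0.  ] [0. 0.] phi 0.24
```

Call:
step_arm(
  deltas=[
    [0,0,-0.0025,0,1],
    [-0.0005,0.0005,-0.0025,0,1],
    [0,0,-0.002,0,1],
    [-0.0005,0,-0.0025,0,1],
    [0,0,-0.0025,0,1],
    [-0.0005,0,-0.0025,0,1],
    [-0.0005,0,-0.002,0,1],
    [-0.0005,0,-0.0025,0,1],
    [-0.0005,0,-0.0025,0,1],
    [-0.0005,0,-0.0025,0,1],
    [-0.0005,0,-0.002,0,1],
    [-0.0005,0,-0.0025,0,1],
  ],
)

```text
time: 27.17
tcp_pos: [0.5062, 0.0529, 0.1686]
eef_rot: [[0.124, 0.992, -0.001], [0.992, -0.124, 0.002], [0.002, -0.001, -1.0]]
contact_force: [2.7, 4.1, 1.1]
finger_gap: 0.0302
grasp_force: 10.0
```

Call:
step_arm(
  deltas=[
    [0,0,0,0,1],
    [0,0,0,0,1],
    [0,0,0,0,1],
  ],
)

```text
time: 27.42
tcp_pos: [0.5062, 0.0529, 0.1686]
eef_rot: [[0.124, 0.992, -0.001], [0.992, -0.124, 0.002], [0.002, -0.001, -1.0]]
contact_force: [3.8, 5.2, 2.1]
finger_gap: 0.0301
grasp_force: 10.0
```

Call:
step_arm(
  deltas=[
    [0,0,0,0,0.7],
    [0,0,0,0,0.5],
    [0,0,0,0,0.3],
    [0,0,0,0,0.1],
    [0,0,0,0,0],
    [0,0,0,0,0],
    [0,0,0,0,0],
    [0,0,0,0,0],
    [0,0,0,0,0],
    [0,0,0,0,0],
    [0,0,0,0,0],
    [0,0,0,0,0],
  ],
)

```text
time: 28.42
tcp_pos: [0.5066, 0.052, 0.1687]
eef_rot: [[0.124, 0.992, -0.0], [0.992, -0.124, 0.0], [-0.0, -0.0, -1.0]]
contact_force: [0.2, -1.2, 0.4]
finger_gap: 0.0881
grasp_force: 0.0
```

Released with the fingers fully open. I'll rise clear slowly and take a last look.

Call:
step_arm(
  deltas=[
    [0,0,-0.01,0,0],
    [0,0,-0.02,0,0],
    [0,0,-0.02,0,0],
    [0,0,-0.02,0,0],
    [0,0,-0.02,0,0],
    [0,0,-0.01,0,0],
    [-0.01,-0.02,0,0,0],
    [-0.01,-0.03,0,0,0],
    [-0.01,-0.03,0,0,0],
    [0,-0.02,0,0,0],
    [0,0,0,0,0],
    [0,0,0,0,0],
  ],
)

```text
time: 29.42
tcp_pos: [0.4034, 0.0346, 0.2693]
eef_rot: [[0.124, 0.992, 0.001], [0.992, -0.124, -0.0], [-0.0, 0.001, -1.0]]
contact_force: [0.8, 0.0, 0.1]
finger_gap: 0.0882
grasp_force: 0.0
```

```bash
python3 - <<'E'
from geo import *
a=ctrl.camera("side")[:,:,::-1];b=ctrl.camera("top")[:,:,::-1]
cv2.imwrite("pics/f.png",np.hstack([a[130:420,130:400],b[100:390,220:500]]))
s0=cv2.imread("pics/side0.png");d=cv2.absdiff(a,s0).max(2);print("weights diff",(d[365:,260:360]>40).sum(),"pointer/index diff",(d[205:255,336:370]>40).sum(),"grip region",(d[205:360,222:262]>40).sum())
E
```

```text
weights diff 0 pointer/index diff 0 grip region 166
```

View pics/f.png

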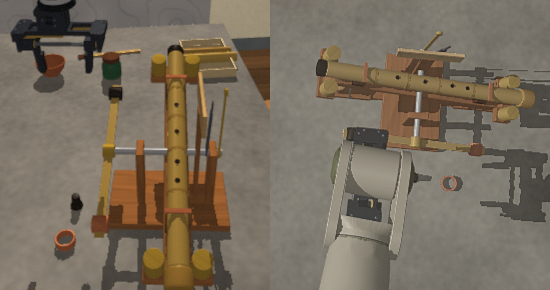

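The last view shows the rocker on its rest with the pointer and index unchanged. The bystanders are in place and the gripper is clear.

```bash
python3 -c "
from bench import ctrl
print(ctrl.finish_job())"
```

```text
the job is handed in; nothing more can be done
None
```

The job is handed in: the pointer was held at the index (about 0.066 rad, within about 0.01) from 12.5 to 19.6 s, then the rocker was eased back onto its rest and released, with no visible shift of the index or other items.

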